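# Hang the insertion tool on the purge peg and blow it off

## Task

Hang the black insertion tool that has an eye through its head on the slanted peg of the purge rack, slid right down to the collar, and let go of it. With the tool hanging there, push the spring-centred valve lever all the way over towards the rack, hold it there for two full seconds to blow the tool off, then let the lever come back to its centre. Leave the other things on the bench where they are, and do not push the lever the other way.

Things in the scene. Friction and masses are not known exactly. Their poses are not given: they have to be found in the camera images.
- tool: Tool to hang: loose, black plastic, 0.14 kg, lying flat, 176 mm long, 22 mm high all over. Origin: on its underside, mid-handle; x along the handle to the head, z up. Handle: bar 20 mm wide, x -70 to +48 mm, then a 12 mm pin to x -92. Head: ring, 38 mm outside, with a through hole (the eye) 20 mm wide along z, centred at x +65 mm. Head points away from the robot at the start, give or take 30 degrees.
- tool_mid (a point): Middle of that tool's handle, half-way up (11 mm above its underside), axes as the tool's: a good place to grip it across its 20 mm width; the centre of mass is within about 10 mm.
- tool_eye (a point): Centre of the tool's eye, half-way through its 22 mm depth (65 mm from the handle's middle along x), axes as the tool's.
- peg: Fixed steel peg of the rack: 14 mm diameter, 58 mm long, last 13 mm tapering to 6 mm, on a 34 mm collar. Origin: centre of the collar's face, 180 mm above the bench, where the peg begins. z: along the peg to its tip, slanting 34 degrees from vertical, tip leaning to the robot's side; x: up the slope, away from the robot; y level. The eye has 3 mm clearance all round; seated flush, its centre is 11 mm along z.
- rack: The fixed purge rack: base plate 120 x 120 mm, post 122 mm high, a sloping arm up to the collar, two thin nozzles up to 110 mm. Origin: on the bench straight under the collar; all of it lies on the side away from the robot (+x), so below and in front of the peg is free. A tool let go on the peg hangs with its handle down the slope to the robot and may droop 5 to 20 degrees more. Rack stands left or right of the robot, valve on the other side.
- valve: The fixed valve: an aluminium block 60 x 70 mm, its top at 68 mm, on a 100 x 90 mm foot plate. Origin: under its centre on the bench; y is the line along which the lever swings, z up.
- lever (a joint): Angle of the valve lever, 0 upright (where its spring centres it), positive when the knob swings towards the valve's +y, negative towards -y; stops at +0.5 and -0.5. The hinge lies 75 mm above the bench over the valve's origin, along the valve's x. Spring 1.4 Nm/rad: about 7.5 N at the knob at the stop. It recentres by itself within a fraction of a second.
- lever_knob (a point): Centre of the lever's black ball knob, 34 mm diameter, 95 mm from the hinge (170 mm above the bench at rest), on a 12 mm steel rod.
- blind_mid (a point): Bystander: a black tool with the same handle but a solid round head without a hole; middle of its handle, half-way up, axes as for the tool. Not to be moved.
- canister: Bystander, loose: clear canister of flange nuts with a white screw lid, 78 mm diameter, 105 mm high, standing between rack and valve; origin under its centre.
- standoff: Bystander, loose: gold anodized standoff lying on the bench between the two tools, 102 mm long, 22 mm across; origin under its middle, x along it.
- extension: Bystander, loose: stainless socket extension lying on the bench, 145 mm long, 22 mm high; origin under its middle.
- probe: Bystander, loose: small aluminium probe with a green tip lying on the bench, 130 mm long, 14 mm high; origin under its middle.

How it is judged:
By the outcome, as a careful person would: the job done as asked, in the order asked, and still so for the second after the job is handed in, with the robot touching nothing.
It also fails if it takes over 64 s, if anything falls off the work surface, if the arm or the gripper's body presses on something with over 40 N, if the wrist force passes 120 N, or if a joint passes its speed limit or range.

## Robot

A 7-joint arm with a two-finger parallel gripper is mounted at the origin on the work surface. World frame = base frame: x ahead of the robot, y to its left, z up, the work surface at z = 0. Lengths are in mm, angles in rad, forces in N, time in s.
With the tool pointing down it reaches from about 425 to 950 mm from the base axis. Payload 4.7 kg.
Tool frame: the origin (TCP) lies on the centre line of the jaws, within the pads' length; the fingertips stand env.tips_ahead ahead of it and the grasp point (between the pads) lies 5 mm behind it (env.tips_ahead is the distance from the TCP to the fingertips, in mm); z points along the fingers, y is the direction in which the jaws open and shut (so a half turn about z gives the same grasp; the last joint's range is limited). The gripper opens to 87 mm and grips with 3 to 60 N. Pads are 19 mm wide; open, the fingers measure 117 mm over their backs; the gripper's body (75 mm by 190 mm) begins 51 mm behind the grasp point.
Start: joints at [-1.284, 0.469, -0.049, 1.532, 0.024, 1.141, -0.082], TCP at [209.599, 641.651, 236.573] pointing down, gripper open.
Joint ranges: [-2.59, 2.59], [-0.33, 1.99], [-1.39, 1.29], [0.1, 2.45], [-1.04, 4.18], [0.21, 1.99], [-2.66, 2.66]. Speed limits (rad/s): [2.57, 2.57, 3.14, 3.14, 3.14, 3.14, 3.14].

## Interface

Orientations are given as a rotation vector (axis times angle).
In Python, from station import env gives the robot as it stands.
- The arm moves only by the tool apply_moves, never from a script. Its argument "motion" is one flat list of numbers, 5 for each row, row after row: the shift along the tool's x, y, z in cm, then the turn about the tool's z in degrees, then the closure in counts, from 0 (fully open) to 255 (shut). A call has exactly 5 rows; each row shifts and turns the pose as measured when the row begins, along the tool's axes as they then stand; what a row does not reach is not made up. A row lasts 1/8 s, in which the tool goes at most 62.5 mm and 10.7 degrees, less where a joint would pass 70% of its speed; a pose out of reach is approached as far as the arm can. A call with a gripper value outside its range is refused whole. The fingers move at their own pace and stop on an object; "force" is the grip in N (left out, the last holds). Time passes only in rows, so rows that do not move let the fingers close, or fill a call up. It gives the time, the measured TCP pose, the force and the opening at its end, in the units of the state.
- env.get_obs(): the state, without advancing time (a new reading comes with each control period).
- env.camera(name): name is "scene" or "top"; returns the picture (480x640x3 uint8, blue, green, red); there is no depth.
- env.camera_info(name): a dict with "fov_y" (degrees; the focal length in pixels is half the picture's height over the tangent of half this angle, whatever the lens; pixels are square), "cx", "cy" (the principal point, pixels), "k1" (the pictures are not rectified: a ray, as slopes to the right and down, at radius r is drawn at 1 + k1 r^2 times it, then the intrinsics apply), "camera_from_world" (4x4, takes a point from world to camera coordinates). Camera axes: x right, y down, z forward; pixel columns grow to the right and rows downward; lengths in mm; the calibration is good to about 2 mm. A picture is of the moment at which its call begins. camera_info takes no time and is no camera call.
- env.close_job(): hands the job in, once; it reports no verdict.
The state is a dict: "time_s": time; "joint_pos": joint angles; "dq": joint speeds; "effort": joint torques, N m; "tool_pos": TCP position; "ee_rot": TCP orientation; "contact_force": force on the tool from outside, world axes, zero at the start; "moment": the same for the moment, N m; "finger_gap": finger opening in mm.
Only numpy, scipy, OpenCV 4.12 (cv2) and the standard library are available. Lean on these libraries where they do the work, as an engineer would, in place of code of your own. Each camera call takes 0.05 s, during which the arm holds its last target.

## Working session

There is one attempt and no reset: what is moved stays moved. The work goes in short steps, Python scripts to look and compute and a tool call to move; the robot and the scene stay as the last step left them, time stands still between calls to the robot, and variables do not carry over. Pictures are saved under pics/ and viewed, and the job is handed in when it is done.

Besides the shell and the picture viewer there is one more tool, called by a JSON object that holds its "name" and its "arguments". apply_moves: Moves the arm, as the interface text tells. Its arguments: {"type":"object","properties":{"motion":{"type":"array","items":{"type":"number"}},"force":{"type":"number"}},"required":["motion"]}

```bash
ls; mkdir -p pics
python3 - <<'E'
from station import env
import cv2
print(env.get_obs()); print(env.tips_ahead)
for n in("scene","top"):
    print(env.camera_info(n)); cv2.imwrite(f"pics/{n}0.png",env.camera(n))
E
```

```text
pics
{'time_s': 0.0, 'joint_pos': array([-1.28388058,  0.46942823, -0.04857553,  1.53367553,  0.02411057,
        1.14095955, -0.08229901]), 'dq': array([-0.0010466 ,  0.00020501, -0.00159219,  0.00112749,  0.00136964,
        0.00143511,  0.00100613]), 'effort': array([-4.72081010e-04, -5.07970977e+01, -8.09911522e-02, -2.36161244e+01,
       -6.13478129e-02,  3.77393304e-02,  1.71084234e-04]), 'tool_pos': array([209.47973573, 641.09007026, 235.51602208]), 'ee_rot': array([-4.93959715e-01, -3.10230075e+00,  2.94164644e-03]), 'contact_force': array([ 0.24294826,  0.93263753, -0.51558728]), 'moment': array([-0.02574934, -0.01372704, -0.0193914 ]), 'finger_gap': 87.23447591072744}
14.0
{'fov_y': 46.78745793086938, 'cx': 322.63124298804104, 'cy': 242.9924104012557, 'k1': -0.12843427462097942, 'camera_from_world': array([[-7.44119593e-01,  6.68040628e-01,  2.78404769e-03,
         4.29929505e+02],
       [ 5.15154391e-01,  5.76465426e-01, -6.34274047e-01,
        -1.76856819e+02],
       [-4.25325740e-01, -4.70541531e-01, -7.73103281e-01,
         1.45297205e+03],
       [ 0.00000000e+00,  0.00000000e+00,  0.00000000e+00,
         1.00000000e+00]])}
{'fov_y': 45.69525348966214, 'cx': 324.435260116049, 'cy': 232.99835932167616, 'k1': 0.006849029320709309, 'camera_from_world': array([[ 1.44304456e-02, -9.99851473e-01,  9.42306240e-03,
        -4.34764095e+01],
       [-9.90451827e-01, -1.55857040e-02, -1.36975417e-01,
         5.61065845e+02],
       [ 1.37101937e-01, -7.35647306e-03, -9.90529627e-01,
         1.17287164e+03],
       [ 0.00000000e+00,  0.00000000e+00,  0.00000000e+00,
         1.00000000e+00]])}
```

View pics/scene0.png

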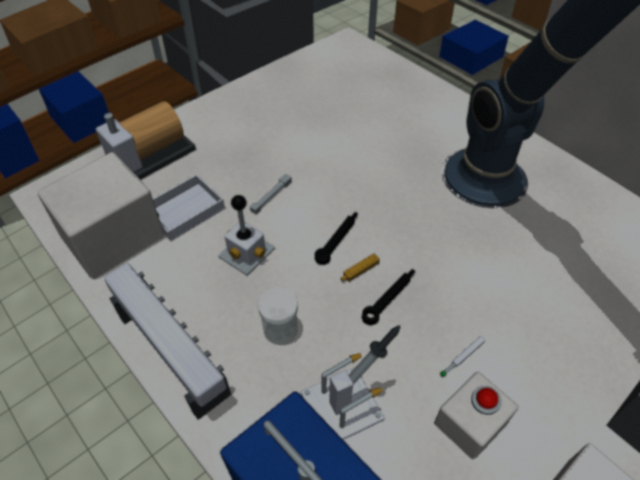

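View pics/top0.png

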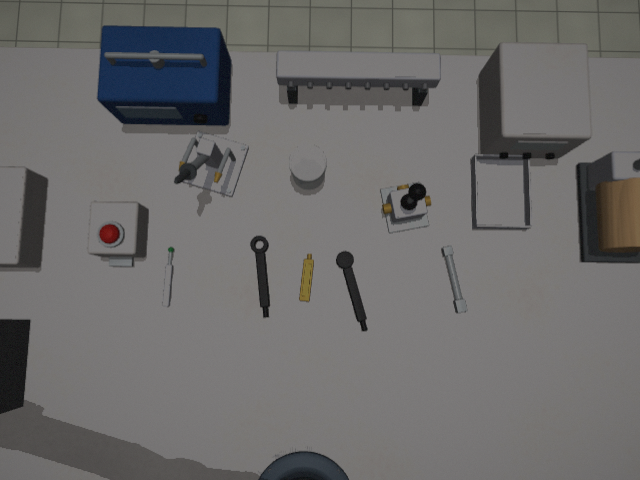

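The eyed tool is at about (259,243) to (266,315) in the top view. The rack is at upper left, with the peg at about (185,173), and the lever is at about (412,198), right of the canister. I'll zoom in to measure them.

```bash
cat > h.py <<'E'
from station import env
import cv2,numpy as np
from scipy.spatial.transform import Rotation as R
def cam(n):
    i=env.camera_info(n); f=240/np.tan(np.radians(i['fov_y']/2))
    return f,i['cx'],i['cy'],i['k1'],np.array(i['camera_from_world'])
def proj(n,p):
    f,cx,cy,k,T=cam(n); c=T[:3,:3]@np.asarray(p,float)+T[:3,3]; s=c[:2]/c[2]
    s=s*(1+k*(s@s)); return np.array([cx+f*s[0],cy+f*s[1]])
def ray(n,uv):
    f,cx,cy,k,T=cam(n); d=np.array([(uv[0]-cx)/f,(uv[1]-cy)/f]); s=d.copy()
    for _ in range(30): s=d/(1+k*(s@s))
    v=T[:3,:3].T@np.array([s[0],s[1],1]); o=-T[:3,:3].T@T[:3,3]
    return o,v/np.linalg.norm(v)
def onz(n,uv,z):
    o,v=ray(n,uv); return o+v*(z-o[2])/v[2]
def tri(a,b):
    (o1,d1),(o2,d2)=ray("top",a),ray("scene",b)
    t=np.linalg.lstsq(np.c_[d1,-d2],o2-o1,rcond=None)[0]
    p,q=o1+d1*t[0],o2+d2*t[1]; return (p+q)/2,np.linalg.norm(p-q)
def crop(src,out,x0,y0,w,h,s): cv2.imwrite(out,cv2.resize(src[y0:y0+h,x0:x0+w],None,fx=s,fy=s,interpolation=cv2.INTER_CUBIC))
E
python3 - <<'E'
from h import *
t=cv2.imread('pics/top0.png');s=cv2.imread('pics/scene0.png')
crop(t,'pics/c1.png',165,125,100,75,8); crop(s,'pics/c2.png',300,310,100,75,8)
crop(t,'pics/c3.png',235,225,140,105,5); crop(t,'pics/c4.png',375,175,70,60,8);crop(s,'pics/c5.png',210,185,80,60,8)
# black masks
g=t.max(2); m=(g<60).astype(np.uint8); n,l,st,c=cv2.connectedComponentsWithStats(m)
for i in range(1,n):
    if st[i,4]>30: print(st[i],c[i])
E
```

```text
[  99   31  132   95 3369] [181.80736123 103.68417928]
[ 477   46  110  179 3587] [509.61890159 129.13437413]
[106  57 101  13 573] [156.72774869  63.29668412]
[ 277   78  162   28 1464] [359.33743169  86.30054645]
[174 144  49  39 558] [198.87992832 165.60394265]
[229 151   7  10  35] [231.65714286 156.11428571]
[ 576  153   64  110 3260] [596.85521472 214.97331288]
[471 156  56  73 311] [478.25080386 199.2733119 ]
[633 159   7  11  57] [636.59649123 164.50877193]
[   0  170   47   97 2010] [ 32.35074627 221.2119403 ]
[401 183  25  27 421] [412.96199525 196.25178147]
[387 195  37  27 145] [399.75172414 213.31034483]
[ 96 204  52  62 567] [138.22751323 235.17813051]
[251 236  19  81 778] [261.70308483 273.18766067]
[336 251  31  80 821] [351.88794153 286.16077954]
[   0  320   30   94 2413] [ 12.76792375 362.71943639]
[258 452  91  28 281] [302.33451957 463.90035587]
[276 467  56  13 499] [303.04809619 474.37875752]
```

View pics/c1.png

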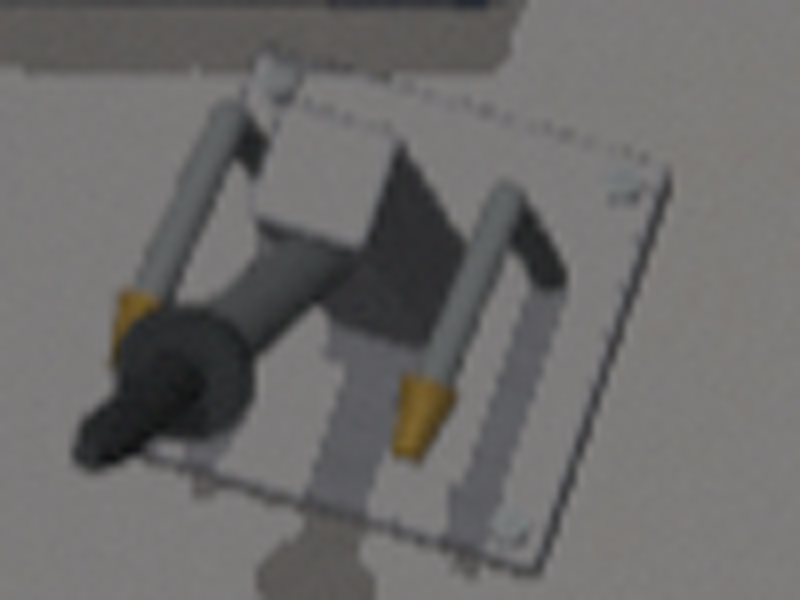

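View pics/c2.png

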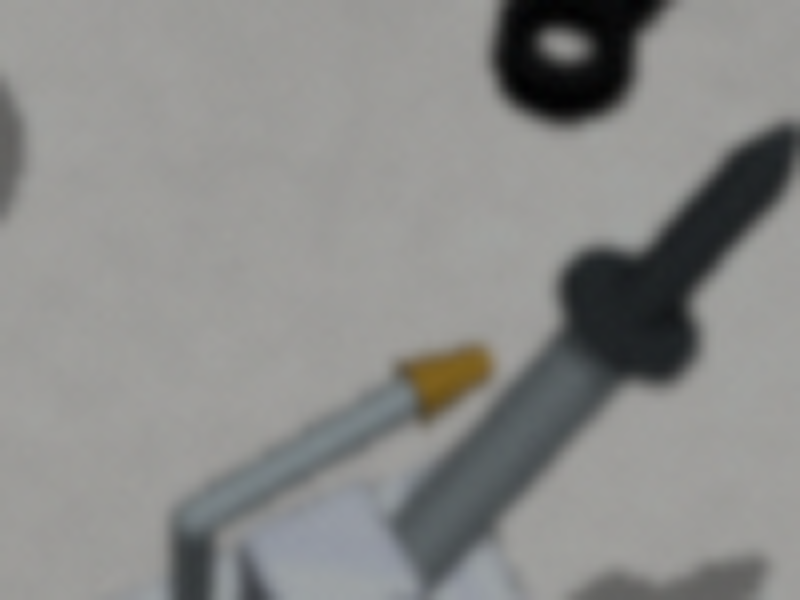

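View pics/c3.png

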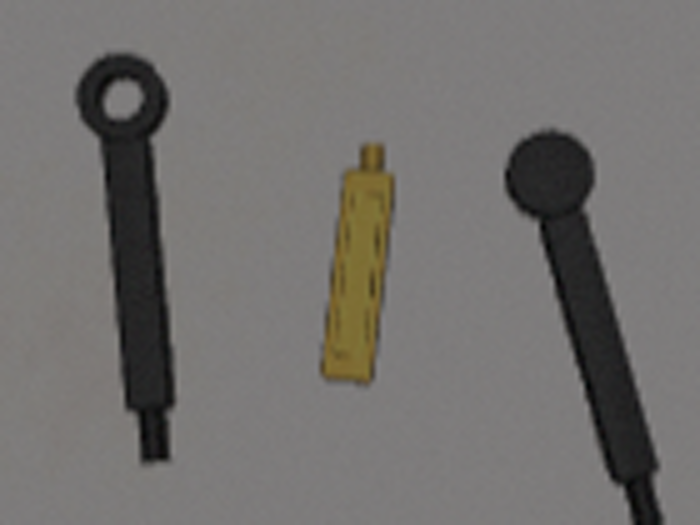

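View pics/c4.png

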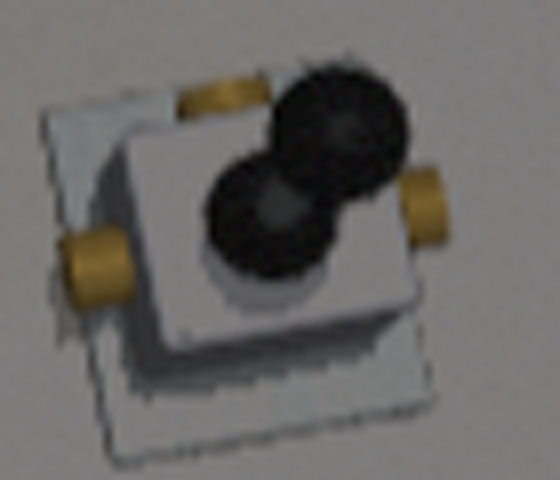

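View pics/c5.png

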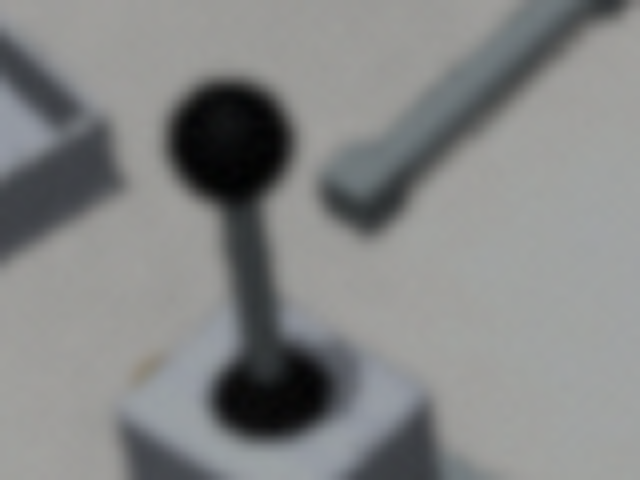

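```bash
cat >> h.py <<'E'
def un(x0,y0,s,u,v): return ((u+.5)/s-.5+x0,(v+.5)/s-.5+y0)
E
python3 - <<'E'
from h import *
np.set_printoptions(precision=1,suppress=True)
t=lambda u,v:un(165,125,8,u,v); s=lambda u,v:un(300,310,8,u,v)
pl=[onz("top",t(*p),8) for p in[(540,572),(668,172),(262,62)]]
print("plate",pl,np.linalg.norm(pl[0]-pl[1]),np.linalg.norm(pl[1]-pl[2]))
ex=pl[1]-pl[0];ey=pl[2]-pl[1];y1=np.degrees(np.arctan2(ex[1],ex[0]));y2=np.degrees(np.arctan2(ey[1],ey[0]))-90;print("yaw",y1,y2)
print("collar",tri(t(187,372),s(632,315)),onz("top",t(187,372),180),onz("scene",s(632,315),180))
print("tip",tri(t(92,450),s(790,128)))
p0=tri(t(187,372),s(632,315))[0];p1=tri(t(92,450),s(790,128))[0];print(p1-p0,np.degrees(np.arctan2(*(p0-p1)[1::-1])))
# tool
c=lambda u,v:un(235,225,5,u,v)
im=cv2.imread('pics/top0.png')[225:330,235:375];b=cv2.resize(im,None,fx=5,fy=5,interpolation=cv2.INTER_CUBIC)
m=(b.max(2)<75).astype(np.uint8); m[:,230:]=0
cs,h=cv2.findContours(m,cv2.RETR_CCOMP,cv2.CHAIN_APPROX_NONE)
for q,hh in zip(cs,h[0]):
    if cv2.contourArea(q)>300: print(hh[3],cv2.contourArea(q),cv2.minEnclosingCircle(q),cv2.boundingRect(q))
for y in(180,220,260,300,340,380):
    x=np.where(m[y])[0]; a=onz("top",c(x[0],y),22);d=onz("top",c(x[-1],y),22);print(y,x[0],x[-1],(a+d)/2,np.linalg.norm(a-d))
print("eye22",onz("top",c(123,100),22),"pin",onz("top",c(156,461),17), "butt",onz("top",c(151,408),22))
v=lambda u,w:un(375,175,8,u,w); w=lambda a,b:un(210,185,8,a,b)
print("knob",onz("top",v(340,132),170),tri(v(340,132),w(230,140)))
bl=[onz("top",v(*p),68) for p in[(125,143),(172,350),(420,298)]];print("block",bl)
for a,b in((0,1),(1,2)):print(np.linalg.norm(bl[a]-bl[b]),np.degrees(np.arctan2(*(bl[a]-bl[b])[1::-1])))
E
```

```text
plate [array([644.7, 168.9,   8. ]), array([758.5, 137.5,   8. ]), array([788.1, 251.5,   8. ])] 118.11807089014421 117.8037814960574
yaw -15.423372171623187 -14.558458734105301
collar (array([656.6, 227.3, 180.2]), np.float64(0.6821289596253821)) [656.8 227.1 180. ] [656.3 227.5 180. ]
tip (array([625.4, 235.6, 231.8]), np.float64(0.8865055717996811))
[-31.1   8.3  51.6] -14.837410062734097
-1 20989.5 ((132.4564208984375, 258.1731262207031), 204.76177978515625) (77, 54, 98, 409)
0 1301.0 ((122.5, 99.5), 22.902063369750977) (102, 78, 43, 42)
180 105 154 [502.2 100.8  22. ] 20.948799418015437
220 109 158 [485.1  98.6  22. ] 20.909022181223357
260 112 162 [468.1  96.6  22. ] 21.295156427759927
300 116 165 [451.1  94.6  22. ] 20.829580060916264
340 120 169 [434.2  92.4  22. ] 20.7900851594006
380 123 173 [417.3  90.4  22. ] 21.17408114391901
eye22 [536.6 104.6  22. ] pin [383.4  86.5  17. ] butt [405.6  88.8  22. ]
knob [ 627.4 -210.4  170. ] (array([ 626.4, -209.6,  173.9]), np.float64(0.3998945975099924))
block [array([ 645.7, -171.5,   68. ]), array([ 590.9, -183.7,   68. ]), array([ 605.7, -248.6,   68. ])]
56.15372707956147 12.535655320386796
66.5283354008659 102.8481599652305
```

Two-view measurements:

| Item | Position or direction |
|---|---|
| Eye | (536.6, 104.6), tool yaw 7° |
| Collar face | (656.5, 227.3, 180), rack yaw -15° |
| Knob | (627, -210, 170), lever line at about 102.7° |

The gripper can't tilt, so I'll grip the handle about 30 mm behind its middle and let the peg pitch the tool within the jaws. First I turn it and travel to the tool.

```bash
cat > plan.py <<'E'
from h import *
import sys
np.set_printoptions(precision=2,suppress=True)
# args: x y z [handle yaw deg]
o=env.get_obs(); M=R.from_rotvec(o['ee_rot']).as_matrix(); p=np.array(o['tool_pos'])
print("t",round(o['time_s'],2),"pos",p,"F",o['contact_force'],"gap",round(o['finger_gap'],1),"xyaw",round(float(np.degrees(np.arctan2(M[1,0],M[0,0]))),2),"z",M[:,2])
if len(sys.argv)>3:
    d=np.array(list(map(float,sys.argv[1:4])))-p
    turn=0
    if len(sys.argv)>4:
        turn=float(np.degrees(np.arctan2(M[1,0],M[0,0])))-float(sys.argv[4]); turn=(turn+90)%180-90
    M2=M@R.from_euler('z',turn,degrees=True).as_matrix()
    print("shift now(cm)",M.T@d/10,"turn",round(turn,1),"shift after turn",M2.T@d/10)
E
python3 plan.py 442.3 93 110 7
```

```text
t 0.1 pos [209.46 641.16 235.6 ] F [ 0.27 -0.65 -0.63] gap 86.9 xyaw 161.91 z [-0. -0. -1.]
shift now(cm) [-39.15 -44.85  12.64] turn -25.1 shift after turn [-16.44 -57.22  12.64]
```

{"name": "apply_moves", "arguments": {"motion": [0,0,0,-8.5,0,0,0,0,-8.5,0,0,0,0,-8,0,-1.6,-5.7,0,0,0,-1.6,-5.7,0,0,0], "force": 30}}

```text
time_s: 0.72
tool_pos: [253.7, 532.3, 231.7]
ee_rot: [0.225, -3.129, 0.009]
contact_force: [1.1, -0.3, -0.0]
finger_gap: 87.1
```

```bash
python3 plan.py 442.3 93 110 7
```

```text
t 0.72 pos [253.71 532.3  231.75] F [ 1.12 -0.28 -0.02] gap 87.1 xyaw -171.79 z [-0.   -0.01 -1.  ]
shift now(cm) [-12.45 -46.11  12.35] turn 1.2 shift after turn [-13.42 -45.84  12.35]
```

{"name": "apply_moves", "arguments": {"motion": [-1.6,-5.7,0,1.2,0,-1.7,-5.7,0,0,0,-1.7,-5.7,0,0,0,-1.7,-5.7,0,0,0,-1.7,-5.7,1.2,0,0]}}

```text
time_s: 1.35
tool_pos: [375.7, 250.5, 220.2]
ee_rot: [0.192, -3.133, 0.009]
contact_force: [0.7, -0.2, 0.5]
finger_gap: 87.1
```

```bash
python3 plan.py 442.3 93 70 7
```

```text
t 1.35 pos [375.72 250.53 220.24] F [ 0.71 -0.16  0.5 ] gap 87.1 xyaw -172.98 z [-0.   -0.01 -1.  ]
shift now(cm) [ -4.74 -16.36  15.1 ] turn 0.0 shift after turn [ -4.74 -16.36  15.1 ]
```

{"name": "apply_moves", "arguments": {"motion": [-1.5,-5,3,0,0,-1.5,-5,3,0,0,-1.2,-4,3,0,0,-0.5,-2,3,0,0,0,-0.3,3,0,0]}}

```text
time_s: 1.98
tool_pos: [446.1, 83.8, 68.7]
ee_rot: [-0.178, 3.133, -0.008]
contact_force: [0.1, 0.6, 0.7]
finger_gap: 86.8
```

```bash
python3 plan.py 442.3 93 18 7
python3 - <<'E'
from h import *
t=env.camera("top"); crop(t,'pics/g1.png',210,220,140,105,5)
E
```

```text
t 1.98 pos [446.13  83.79  68.68] F [0.1  0.64 0.72] gap 86.8 xyaw -173.51 z [ 0. -0. -1.]
shift now(cm) [0.29 0.98 5.06] turn -0.5 shift after turn [0.29 0.99 5.06]
```

View pics/g1.png

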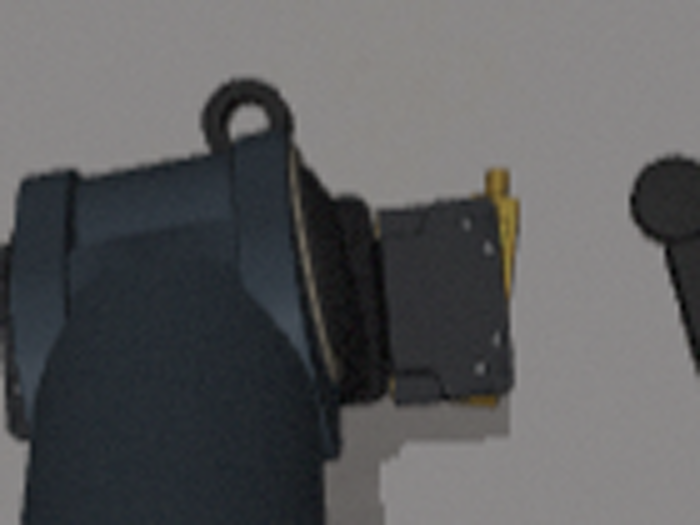

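The eye still shows at (248,110) in this crop, with the gripper over the handle. The standoff is partly under the gripper body but well below it. Next I descend and close.

{"name": "apply_moves", "arguments": {"motion": [0.3,1,1.5,-0.5,0,0,0,1.6,0,0,0,0,1.6,0,0,0,0,0.3,0,0,0,0,0,0,0]}}

```text
time_s: 2.65
tool_pos: [438.5, 93.7, 15.1]
ee_rot: [0.195, -3.13, 0.01]
contact_force: [0.1, -0.9, 0.0]
finger_gap: 87.0
```

```bash
python3 plan.py 442.3 93 18 7
```

```text
t 2.65 pos [438.53  93.74  15.08] F [ 0.08 -0.94  0.  ] gap 87.0 xyaw -172.89 z [-0.   -0.01 -1.  ]
shift now(cm) [-0.36 -0.12 -0.29] turn 0.1 shift after turn [-0.36 -0.12 -0.29]
```

{"name": "apply_moves", "arguments": {"motion": [-0.3,-0.1,-0.3,0,0,0,0,0,0,255,0,0,0,0,255,0,0,0,0,255,0,0,0,0,255], "force": 30}}

```text
time_s: 3.28
tool_pos: [443.0, 93.6, 20.0]
ee_rot: [0.195, -3.134, 0.009]
contact_force: [-0.5, 0.8, -0.3]
finger_gap: 55.1
```

{"name": "apply_moves", "arguments": {"motion": [0,0,0,0,255,0,0,-1.5,0,255,0,0,-5,0,255,0,0,-5,0,255,0,0,-5,0,255]}}

```text
time_s: 3.9
tool_pos: [441.0, 93.8, 188.8]
ee_rot: [0.194, -3.126, 0.012]
contact_force: [0.6, 0.1, 0.7]
finger_gap: 5.5
```

```bash
python3 plan.py 442.3 93 18 7
python3 - <<'E'
from h import *
t=env.camera("top"); crop(t,'pics/g2t.png',210,180,160,120,5)
t=env.camera("scene"); crop(t,'pics/g2s.png',260,160,200,150,4)
E
```

```text
t 3.9 pos [440.97  93.77 188.83] F [0.6  0.09 0.72] gap 5.5 xyaw -172.91 z [-0.01 -0.01 -1.  ]
shift now(cm) [-0.3   0.03 17.08] turn 0.1 shift after turn [-0.3   0.03 17.08]
```

View pics/g2s.png

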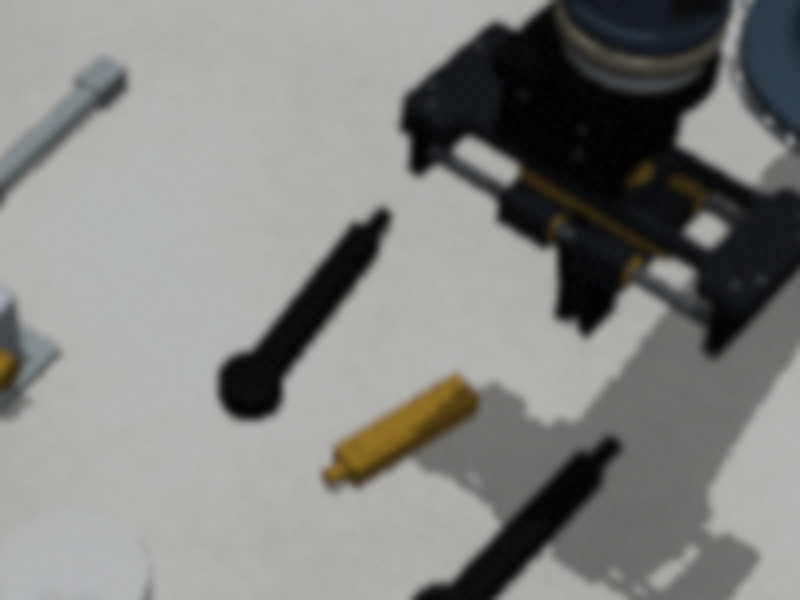

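View pics/g2t.png

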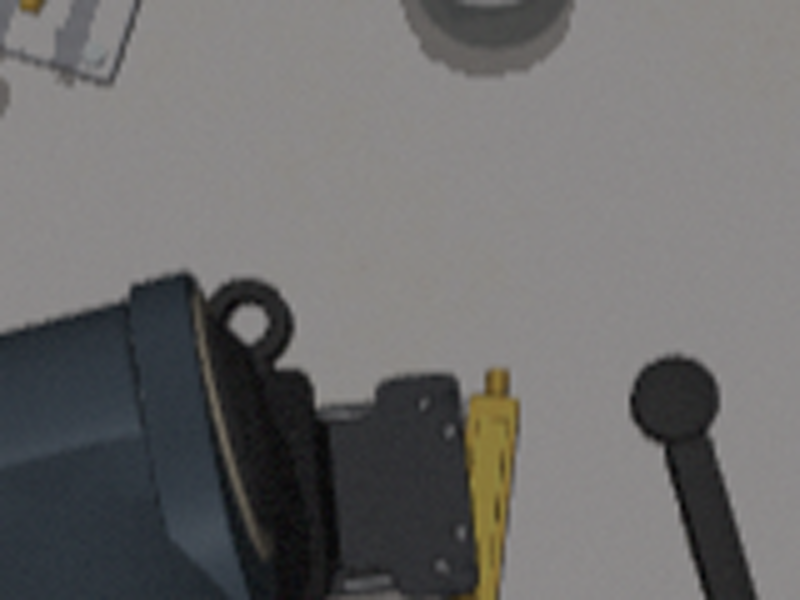

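I lifted before the fingers had closed: the gap is 5.5 mm, they hold nothing, and the tool still lies at the same pixels. I'll reopen, descend again, and allow enough time to close.

{"name": "apply_moves", "arguments": {"motion": [0,0,0,0,0,0,0,0,0,0,0,0,0,0,0,0,0,3,0,0,0,0,4,0,0]}}

```text
time_s: 4.62
tool_pos: [444.8, 94.5, 121.1]
ee_rot: [-0.194, 3.132, -0.006]
contact_force: [0.6, 0.7, -0.5]
finger_gap: 44.4
```

```bash
python3 plan.py 442.3 93 18 7
```

```text
t 4.62 pos [444.83  94.5  121.08] F [ 0.58  0.67 -0.5 ] gap 44.4 xyaw -172.91 z [ 0. -0. -1.]
shift now(cm) [ 0.3  -0.08 10.31] turn 0.1 shift after turn [ 0.3  -0.08 10.31]
```

{"name": "apply_moves", "arguments": {"motion": [0,0,3,0,0,0.2,0,3,0,0,0,0,2.4,0,120,0,0,1.2,0,120,0,0,0.2,0,120]}}

```text
time_s: 5.25
tool_pos: [438.2, 92.6, 14.4]
ee_rot: [0.193, -3.125, 0.011]
contact_force: [-5.0, 5.6, 20.6]
finger_gap: 50.7
```

```bash
python3 plan.py 442.3 93 18 7
```

```text
t 5.25 pos [438.17  92.6   14.43] F [-5.04  5.6  20.56] gap 50.7 xyaw -172.92 z [-0.01 -0.01 -1.  ]
shift now(cm) [-0.41 -0.01 -0.36] turn 0.1 shift after turn [-0.41 -0.01 -0.36]
```

{"name": "apply_moves", "arguments": {"motion": [-0.3,0,-0.4,0,120,0,0,0,0,255,0,0,0,0,255,0,0,0,0,255,0,0,0,0,255]}}

```text
time_s: 5.88
tool_pos: [442.9, 93.2, 20.4]
ee_rot: [0.193, -3.13, 0.01]
contact_force: [-1.2, -0.3, -1.7]
finger_gap: 20.0
```

```bash
python3 plan.py 442.3 93 18 7
python3 - <<'E'
from h import *
t=env.camera("top"); crop(t,'pics/g3t.png',210,200,160,120,5)
E
```

```text
t 5.88 pos [442.89  93.22  20.42] F [-1.16 -0.32 -1.67] gap 20.0 xyaw -172.93 z [-0.01 -0.01 -1.  ]
shift now(cm) [ 0.06 -0.01  0.24] turn 0.1 shift after turn [ 0.06 -0.01  0.24]
```

View pics/g3t.png

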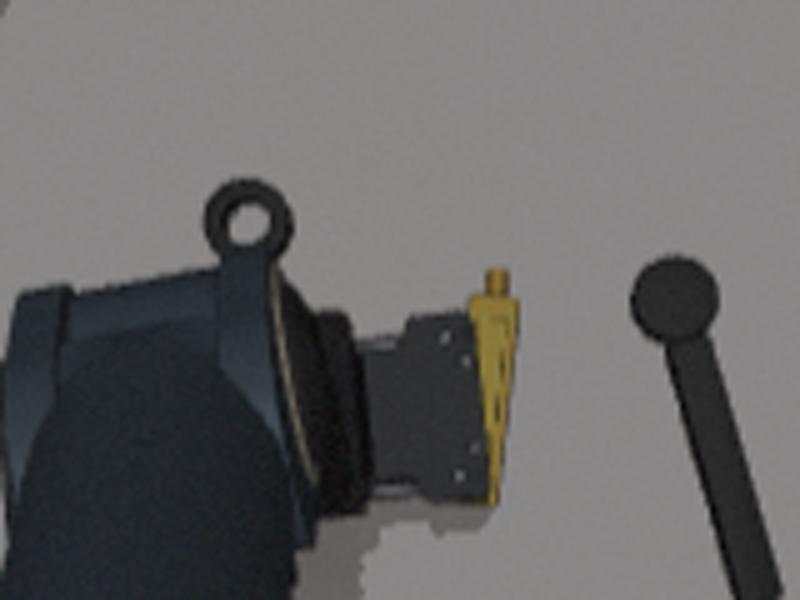

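Gripped, with a gap of 20.0 mm; the eye is about 94 mm ahead of the TCP. I'll lift, turn to the rack's yaw and move in front of the peg.

{"name": "apply_moves", "arguments": {"motion": [0,0,-2,0,255,0,0,-5,0,255,0,0,-6,7,255,0,0,-6,7,255,0,0,-5,7,255]}}

```text
time_s: 6.55
tool_pos: [440.2, 93.7, 262.2]
ee_rot: [-0.397, -3.097, 0.022]
contact_force: [0.8, 0.9, -2.4]
finger_gap: 19.8
```

```bash
python3 plan.py 515 265.2 275 -15
```

```text
t 6.55 pos [440.25  93.73 262.19] F [ 0.8   0.91 -2.39] gap 19.8 xyaw 165.38 z [-0.02 -0.01 -1.  ]
shift now(cm) [-2.88 18.45 -1.63] turn 0.4 shift after turn [-2.76 18.47 -1.63]
```

{"name": "apply_moves", "arguments": {"motion": [-0.7,4.5,-0.4,0.4,255,-0.7,4.5,-0.4,0,255,-0.7,4.5,-0.3,0,255,-0.6,3.5,0,0,255,0,0,0,0,255]}}

```text
time_s: 7.18
tool_pos: [512.5, 254.7, 274.1]
ee_rot: [-0.414, -3.1, 0.016]
contact_force: [-0.1, -0.8, -1.5]
finger_gap: 19.6
```

```bash
python3 plan.py 534 260.1 268 -15
python3 - <<'E'
from h import *
t=env.camera("top");cv2.imwrite('pics/p1t.png',t); crop(t,'pics/p1tc.png',150,120,120,90,6)
t=env.camera("scene");cv2.imwrite('pics/p1s.png',t); crop(t,'pics/p1sc.png',320,230,160,120,5)
E
```

```text
t 7.17 pos [512.51 254.71 274.08] F [-0.06 -0.83 -1.55] gap 19.6 xyaw 164.77 z [-0.02 -0.01 -1.  ]
shift now(cm) [-1.94  1.09  0.57] turn -0.2 shift after turn [-1.94  1.08  0.57]
```

View pics/p1tc.png

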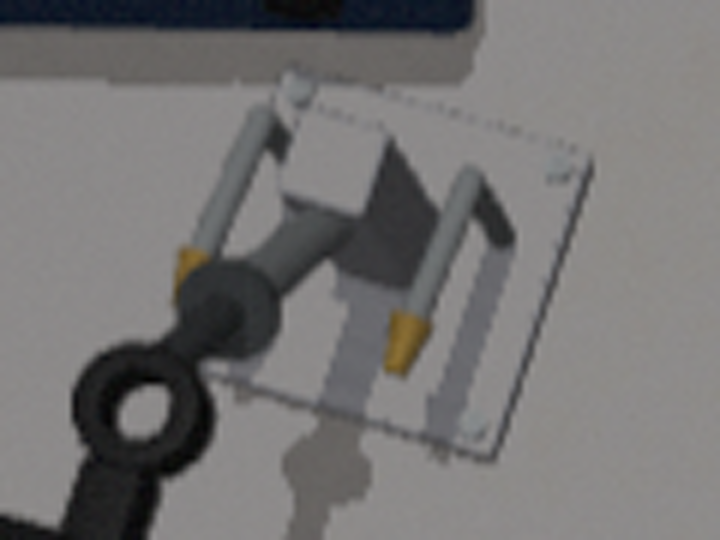

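View pics/p1sc.png

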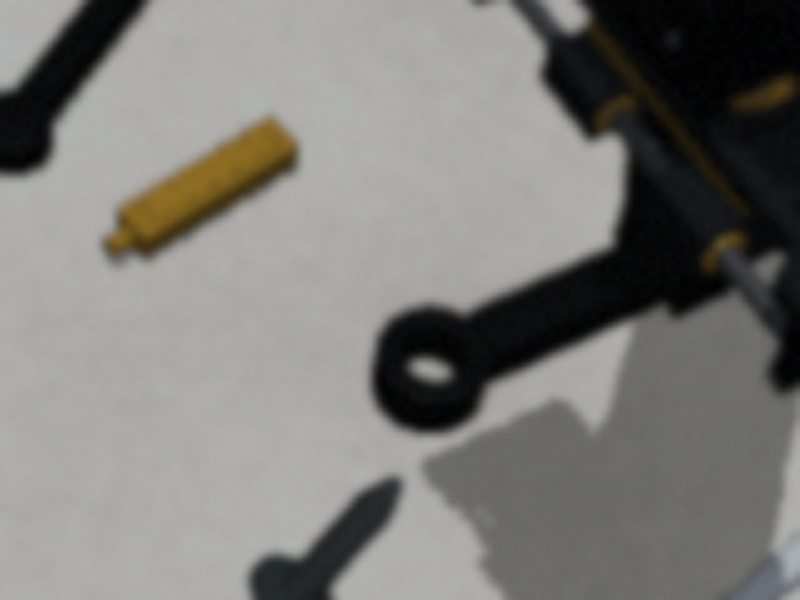

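Run:
```python
from h import *
np.set_printoptions(precision=1,suppress=True)
a=un(150,120,6,143,410);b=un(320,230,5,430,368)
print(a,b,tri(a,b)); p=[603.5,229.9,264.7];print(proj("top",p),proj("scene",p))
```

```text
(173.41666666666666, 187.91666666666669) (405.6, 303.2) (array([605.1, 228.7, 269.1]), np.float64(1.9818786231335115))
[173.8 189. ] [407.1 304.7]
```

The two-view check puts the eye at about (604,229,267), within a few mm of the kinematics. Next I move it over the peg tip.

{"name": "apply_moves", "arguments": {"motion": [-1.1,0.5,0.2,-0.2,255,-1.1,0.4,0.2,0,255,0,0,0,0,255,0,0,0,0,255,0,0,0,0,255], "force": 20}}

```text
time_s: 7.9
tool_pos: [537.4, 250.1, 269.5]
ee_rot: [-0.423, -3.098, 0.021]
contact_force: [-0.6, -0.1, -1.9]
finger_gap: 20.0
```

```bash
python3 plan.py 537.1 259.3 245 -15
python3 - <<'E'
from h import *
t=env.camera("top");crop(t,'pics/p2tc.png',150,120,120,90,6)
t=env.camera("scene");crop(t,'pics/p2sc.png',320,260,160,120,5)
E
```

```text
t 7.9 pos [537.36 250.09 269.53] F [-0.62 -0.12 -1.91] gap 20.0 xyaw 164.44 z [-0.02 -0.01 -1.  ]
shift now(cm) [0.24 0.92 2.44] turn -0.6 shift after turn [0.23 0.92 2.44]
```

View pics/p2tc.png

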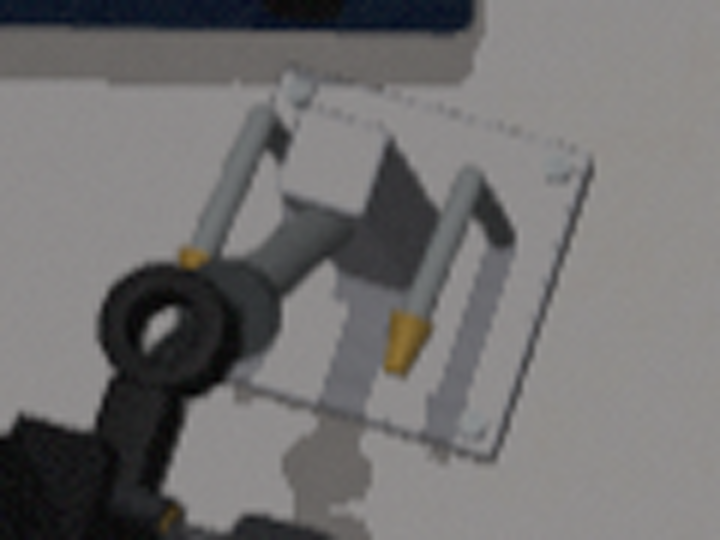

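View pics/p2sc.png

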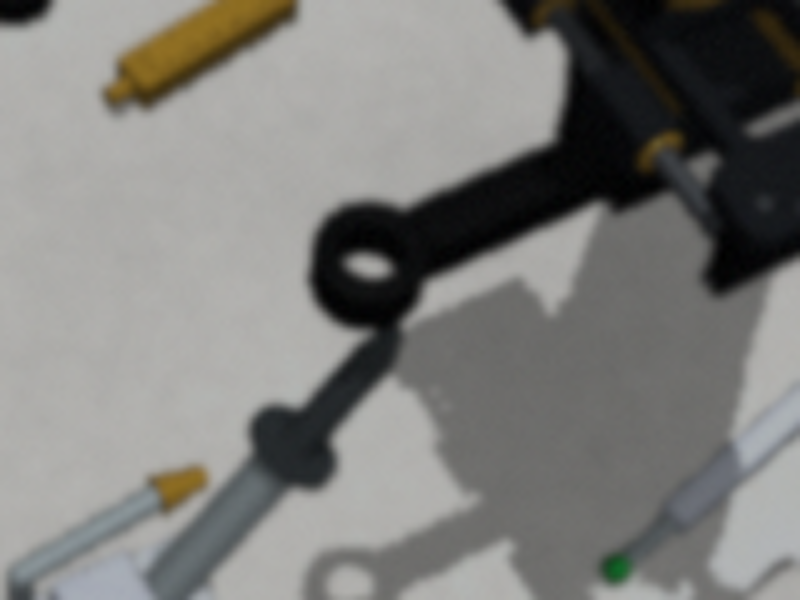

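The eye is about 9 mm short in tool y; I'll correct that before lowering.

{"name": "apply_moves", "arguments": {"motion": [0.2,0.9,0.2,-0.6,255,0,0,0,0,255,0,0,0,0,255,0,0,0,0,255,0,0,0,0,255]}}

```text
time_s: 8.62
tool_pos: [537.4, 260.7, 267.5]
ee_rot: [-0.403, -3.1, 0.02]
contact_force: [0.0, -0.5, -0.8]
finger_gap: 19.5
```

```bash
python3 plan.py 537.1 259.3 245 -15
python3 - <<'E'
from h import *
np.set_printoptions(precision=1,suppress=True)
t=env.camera("top");crop(t,'pics/p3tc.png',150,120,120,90,6)
o=env.get_obs();M=R.from_rotvec(o['ee_rot']).as_matrix();e=o['tool_pos']-94.3*M[:,0]+9.4*M[:,2];print("eye",e,"tilt x",M[:,0])
s=proj("top",e);print(s,proj("top",[625.3,235.7,230]))
E
```

```text
t 8.62 pos [537.35 260.7  267.49] F [ 0.03 -0.5  -0.81] gap 19.5 xyaw 165.17 z [-0.02 -0.01 -1.  ]
shift now(cm) [-0.04 -0.11  2.25] turn 0.2 shift after turn [-0.04 -0.11  2.25]
eye [628.3 236.5 256.9] tilt x [-1.   0.3  0. ]
[171.9 176.1] [176.  181.2]
```

View pics/p3tc.png

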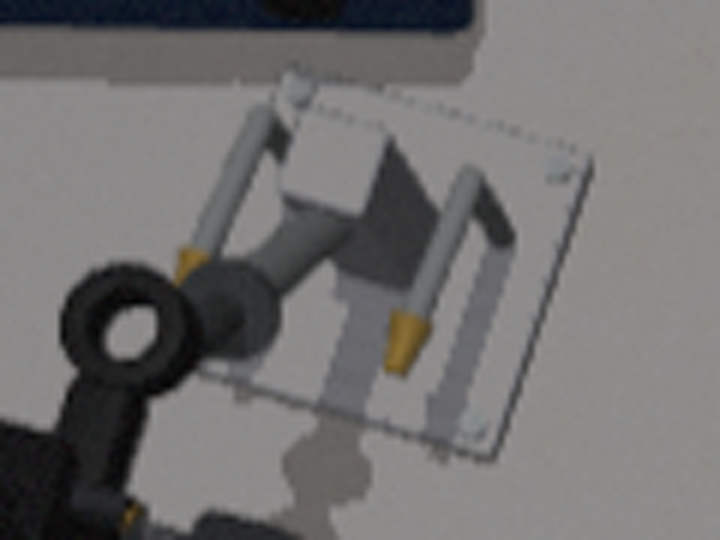

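The eye projects to about (172,175), as predicted, directly over the tip (176,181 at its lower height). Lowering now.

{"name": "apply_moves", "arguments": {"motion": [0,-0.1,0.8,0,255,0,0,0.8,0,255,0,0,0.5,0,255,0,0,0,0,255,0,0,0,0,255]}}

```text
time_s: 9.3
tool_pos: [536.5, 259.0, 244.4]
ee_rot: [-0.404, -3.099, 0.021]
contact_force: [0.1, -0.0, -0.6]
finger_gap: 19.8
```

```bash
python3 plan.py 537.1 259.3 245 -15
python3 - <<'E'
from h import *
t=env.camera("top");a=cv2.resize(t[145:205,145:225],None,fx=5,fy=5,interpolation=cv2.INTER_CUBIC)
t=env.camera("scene");b=cv2.resize(t[280:340,355:435],None,fx=5,fy=5,interpolation=cv2.INTER_CUBIC)
cv2.imwrite('pics/p4.png',cv2.convertScaleAbs(np.hstack([a,b]),alpha=1.6))
E
```

```text
t 9.3 pos [536.47 259.01 244.4 ] F [ 0.11 -0.01 -0.65] gap 19.8 xyaw 165.14 z [-0.02 -0.01 -1.  ]
shift now(cm) [-0.05  0.04 -0.06] turn 0.1 shift after turn [-0.05  0.04 -0.06]
```

View pics/p4.png

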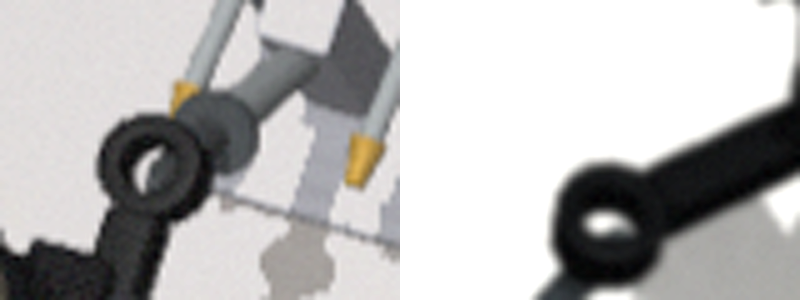

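The tip is inside the eye at about (160,178) in the left panel, and there is no contact force yet. I'll continue down so the peg pitches the tool.

{"name": "apply_moves", "arguments": {"motion": [0,0,0.6,0,255,0,0,0.6,0,255,-0.1,0,0.6,0,255,-0.1,0,0.6,0,255,0,0,0,0,255]}}

```text
time_s: 10.02
tool_pos: [539.8, 258.6, 220.4]
ee_rot: [-0.404, -3.104, 0.018]
contact_force: [-0.1, -0.5, -1.7]
finger_gap: 19.6
```

```bash
cat > look.py <<'E'
from h import *
import sys
t=env.camera("top");a=cv2.resize(t[140:215,145:225],None,fx=5,fy=5,interpolation=cv2.INTER_CUBIC)
t=env.camera("scene");b=cv2.resize(t[270:345,355:435],None,fx=5,fy=5,interpolation=cv2.INTER_CUBIC)
cv2.imwrite('pics/%s.png'%sys.argv[1],cv2.convertScaleAbs(np.hstack([a,b]),alpha=1.6))
E
cat > rz.py <<'E'
from h import *
np.set_printoptions(precision=2,suppress=True)
o=env.get_obs();p=o['tool_pos'];d=p-np.array([656.5,227.3,0]);u=np.array([.966,-.259,0]);v=np.array([.259,.966,0])
M=R.from_rotvec(o['ee_rot']).as_matrix()
print("t %.2f r %.1f lat %.1f z %.1f"%(o['time_s'],d@u,d@v,p[2]),"F",o['contact_force'],"M",o['moment'],"gap %.1f"%o['finger_gap'],"yaw %.1f"%(np.degrees(np.arctan2(M[1,0],M[0,0]))-180),"ztool",M[:,2])
E
python3 rz.py; python3 look.py p5
```

```text
t 10.03 r -120.8 lat -0.0 z 220.4 F [-0.09 -0.48 -1.74] M [-0.04 -0.29 -0.  ] gap 19.6 yaw -14.8 ztool [-0.01 -0.01 -1.  ]
```

View pics/p5.png

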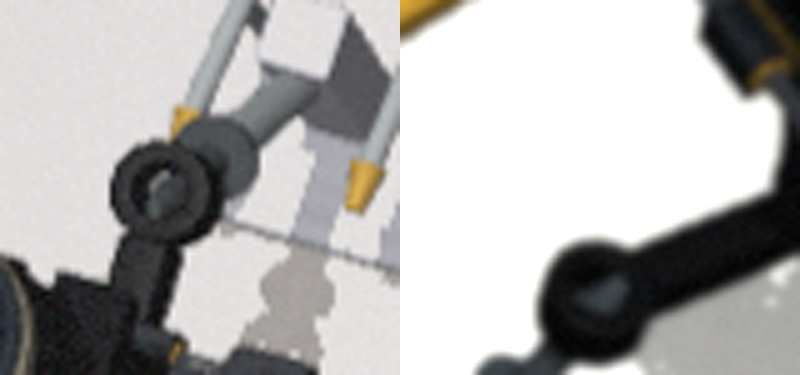

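Both views now show the peg tip inside the eye, and the force is small. I'll carry on along the pitch arc.

{"name": "apply_moves", "arguments": {"motion": [-0.1,0,0.5,0,255,-0.1,0,0.5,0,255,-0.2,0,0.5,0,255,-0.2,0,0.5,0,255,0,0,0,0,255]}}

```text
time_s: 10.75
tool_pos: [544.6, 257.3, 199.1]
ee_rot: [-0.403, -3.102, 0.017]
contact_force: [1.2, 1.0, -0.8]
finger_gap: 19.8
```

```bash
python3 rz.py; python3 look.py p6
```

```text
t 10.75 r -115.9 lat 0.0 z 199.1 F [ 1.21  0.97 -0.85] M [ 0.03 -0.1  -0.03] gap 19.8 yaw -14.8 ztool [-0.01 -0.01 -1.  ]
```

View pics/p6.png

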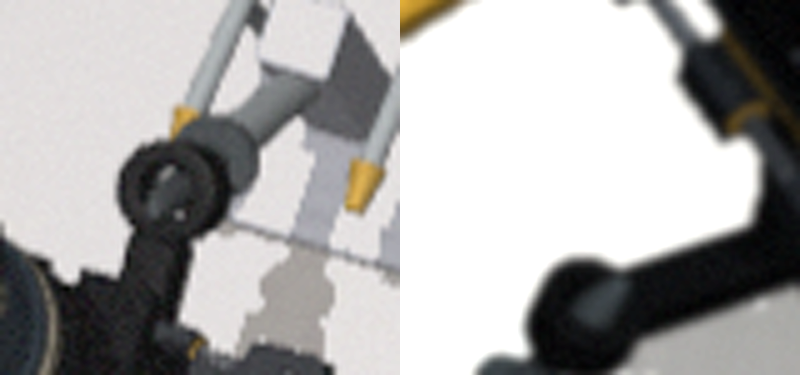

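{"name": "apply_moves", "arguments": {"motion": [-0.2,0,0.5,0,255,-0.3,0,0.6,0,255,-0.3,0,0.6,0,255,-0.4,0,0.6,0,255,0,0,0,0,255]}}

```text
time_s: 11.48
tool_pos: [556.9, 253.7, 174.5]
ee_rot: [-0.403, -3.102, 0.017]
contact_force: [-0.5, 0.4, -1.6]
finger_gap: 19.6
```

```bash
python3 rz.py; python3 look.py p7
```

```text
t 11.47 r -103.1 lat -0.3 z 174.5 F [-0.46  0.38 -1.57] M [ 0.09 -0.12  0.03] gap 19.6 yaw -14.8 ztool [-0.01 -0.01 -1.  ]
```

View pics/p7.png

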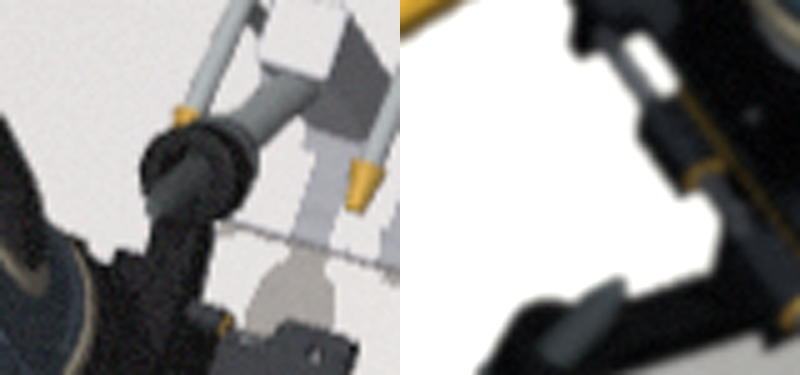

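The head is sliding down and pitching with almost no force. Continuing towards the collar.

{"name": "apply_moves", "arguments": {"motion": [-0.4,0,0.6,0,255,-0.4,0,0.6,0,255,-0.4,0,0.6,0,255,-0.4,0,0.6,0,255,0,0,0,0,255]}}

```text
time_s: 12.2
tool_pos: [570.9, 250.0, 148.6]
ee_rot: [-0.401, -3.099, 0.017]
contact_force: [0.1, 0.7, -1.2]
finger_gap: 20.0
```

```bash
python3 rz.py; python3 look.py p8
```

```text
t 12.20 r -88.6 lat -0.2 z 148.6 F [ 0.1   0.75 -1.25] M [0.1  0.18 0.02] gap 20.0 yaw -14.8 ztool [-0.02 -0.01 -1.  ]
```

View pics/p8.png

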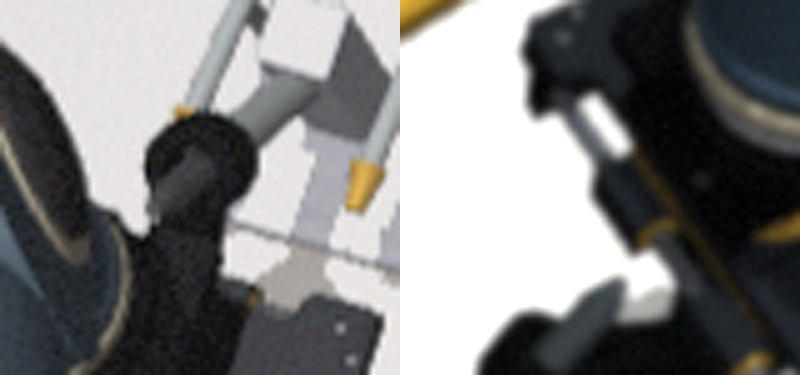

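{"name": "apply_moves", "arguments": {"motion": [-0.3,0,0.3,0,255,-0.2,0,0.3,0,255,0,0,0,0,255,0,0,0,0,255,0,0,0,0,255]}}

```text
time_s: 12.92
tool_pos: [575.2, 249.0, 143.1]
ee_rot: [-0.401, -3.099, 0.017]
contact_force: [-1.8, 0.7, -0.6]
finger_gap: 20.1
```

```bash
python3 rz.py
python3 - <<'E'
from h import *
t=env.camera("top");a=cv2.resize(t[130:190,150:220],None,fx=8,fy=8,interpolation=cv2.INTER_CUBIC)
cv2.imwrite('pics/p9t.png',cv2.convertScaleAbs(a,alpha=2))
t=env.camera("scene");cv2.imwrite('pics/p9sf.png',t);b=cv2.resize(t[300:400,320:450],None,fx=6,fy=6,interpolation=cv2.INTER_CUBIC)
cv2.imwrite('pics/p9s.png',cv2.convertScaleAbs(b,alpha=1.6))
E
```

```text
t 12.93 r -84.1 lat -0.1 z 143.1 F [-1.85  0.7  -0.64] M [0.09 0.39 0.02] gap 20.1 yaw -14.7 ztool [-0.02 -0.01 -1.  ]
```

View pics/p9t.png

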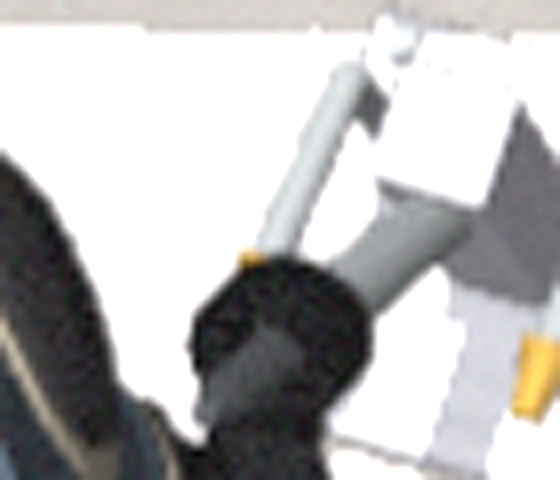

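View pics/p9s.png

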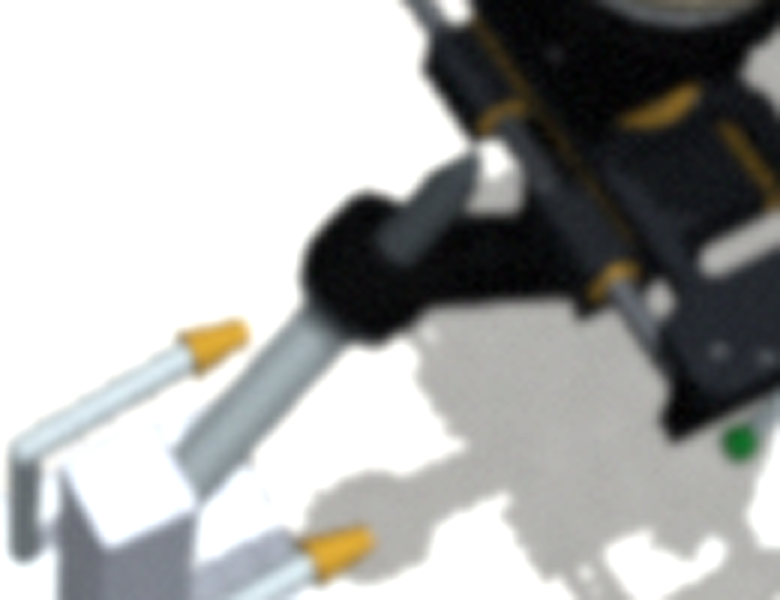

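It's nearly seated, since the head covers the collar. I'll press along the peg until the force rises.

{"name": "apply_moves", "arguments": {"motion": [-0.15,0,0.2,0,255,-0.15,0,0.2,0,255,0,0,0,0,255,0,0,0,0,255,0,0,0,0,255]}}

```text
time_s: 13.65
tool_pos: [577.7, 248.3, 138.7]
ee_rot: [-0.4, -3.098, 0.017]
contact_force: [-2.4, 0.5, 1.0]
finger_gap: 19.8
```

```bash
python3 rz.py
python3 - <<'E'
from h import *
t=env.camera("scene");b=cv2.resize(t[310:370,350:430],None,fx=9,fy=9,interpolation=cv2.INTER_CUBIC)
for s in(58,22,0):
  for n in("scene","top"):
    print(s,n,proj(n,np.array([656.5,227.3,180])+s*np.array([-.540,.1447,.829])))
cv2.imwrite('pics/p10s.png',cv2.convertScaleAbs(b,alpha=2.2,beta=20))
E
```

```text
t 13.65 r -81.6 lat -0.1 z 138.7 F [-2.45  0.54  0.97] M [ 0.05  0.42 -0.01] gap 19.8 yaw -14.7 ztool [-0.02 -0.01 -1.  ]
58 scene [397.94147252 326.64356181]
58 top [176.30282401 181.55401566]
22 scene [385.65397813 340.64310211]
22 top [183.59387341 175.03069163]
0 scene [378.36639826 348.92247273]
0 top [187.83518277 171.23563799]
```

View pics/p10s.png

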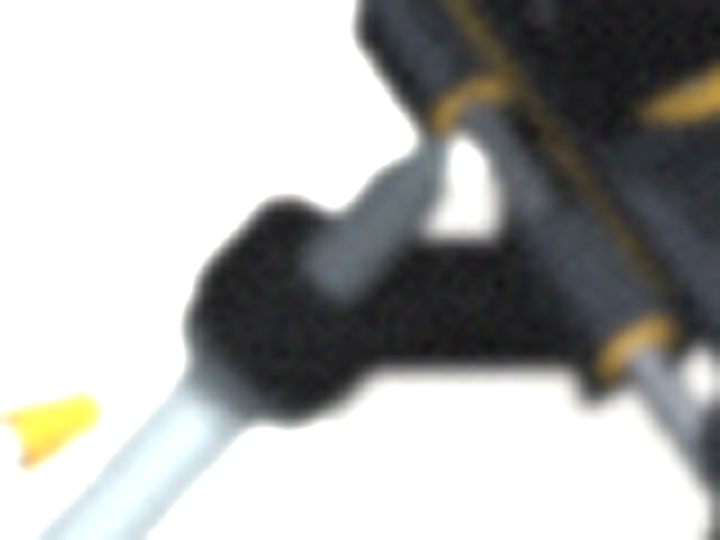

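The peg emerges from the head at about (387,341), against a predicted (385.7,340.6) for a flush seat. I'll open up, back away, and check.

{"name": "apply_moves", "arguments": {"motion": [0,0,0,0,60,0,0,0,0,60,0,0,0,0,60,0,0,0,0,60,0,0,0,0,60]}}

```text
time_s: 14.32
tool_pos: [580.8, 247.3, 139.8]
ee_rot: [-0.403, -3.103, 0.015]
contact_force: [-0.8, -0.5, -0.3]
finger_gap: 61.3
```

```bash
python3 rz.py; python3 look.py p11
```

```text
t 14.32 r -78.3 lat -0.3 z 139.8 F [-0.84 -0.49 -0.26] M [ 0.05 -0.    0.01] gap 61.3 yaw -14.8 ztool [-0.01 -0.01 -1.  ]
```

View pics/p11.png

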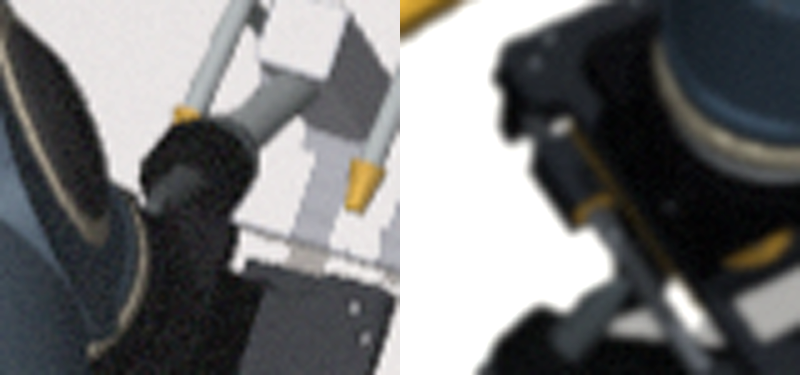

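Released. Now I back off from the peg and go up.

{"name": "apply_moves", "arguments": {"motion": [0.6,0,0,0,60,0.8,0,-1,0,60,1.5,0,-3,0,60,3,0,-4,0,60,4,0,-4,0,60]}}

```text
time_s: 15.05
tool_pos: [483.0, 273.0, 262.5]
ee_rot: [-0.408, -3.098, 0.022]
contact_force: [0.6, 0.8, 0.6]
finger_gap: 66.5
```

{"name": "apply_moves", "arguments": {"motion": [5,-2,-2,0,0,2,-4,-1,0,0,0,-4,0,0,0,0,-2,0,0,0,0,0,0,0,0]}}

```text
time_s: 15.68
tool_pos: [379.3, 177.3, 302.8]
ee_rot: [-0.394, -3.109, 0.003]
contact_force: [1.2, 0.8, -0.3]
finger_gap: 87.1
```

```bash
python3 rz.py
python3 - <<'E'
from h import *
t=env.camera("top");crop(t,'pics/q1t.png',150,130,100,75,8);cv2.imwrite('pics/q1tf.png',t)
t=env.camera("scene");crop(t,'pics/q1s.png',330,290,100,75,8);cv2.imwrite('pics/q1sf.png',t)
E
```

```text
t 15.68 r -254.8 lat -120.1 z 302.8 F [ 1.2   0.83 -0.29] M [ 0.04 -0.06 -0.01] gap 87.1 yaw -14.4 ztool [-0.01 -0.   -1.  ]
```

View pics/q1t.png

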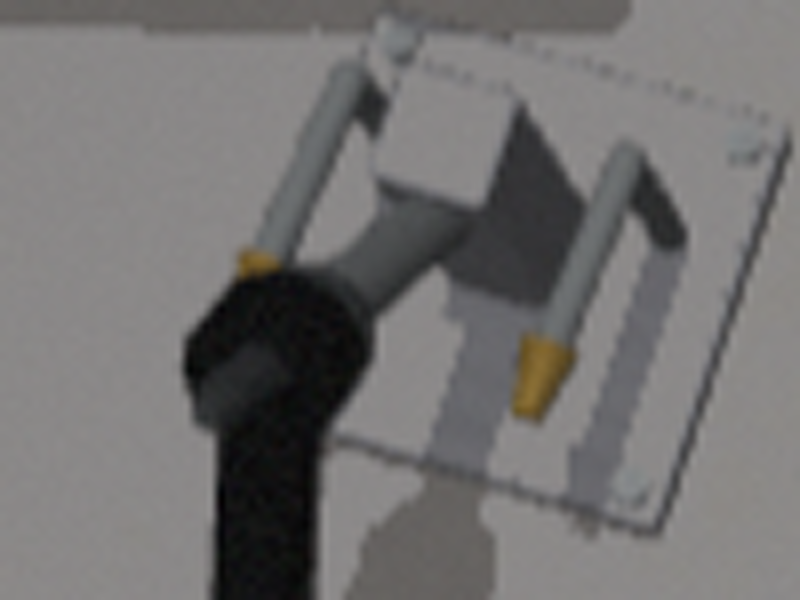

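View pics/q1s.png

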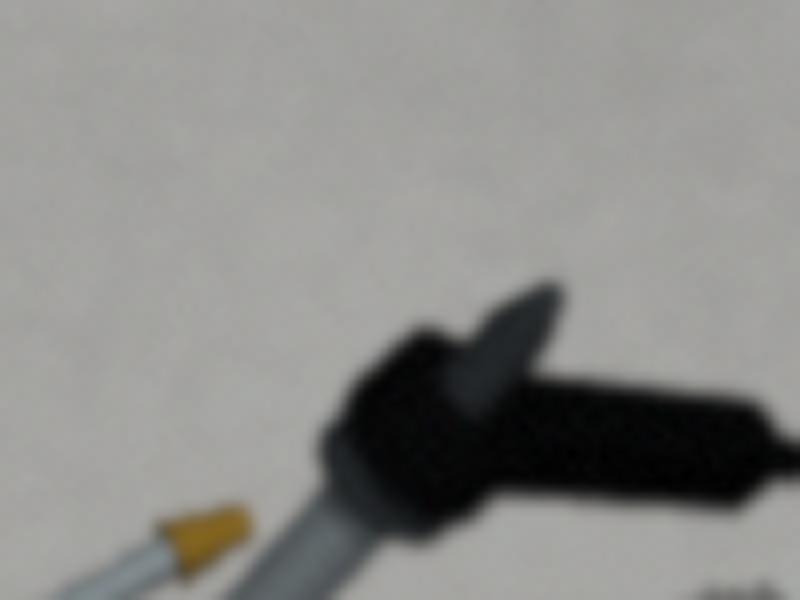

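Run:
```python
from h import *
t=cv2.imread('pics/q1tf.png');crop(t,'pics/q2t.png',150,150,80,80,7)
t=cv2.imread('pics/q1sf.png');crop(t,'pics/q2s.png',360,310,100,75,8)
```

```text
(no output)
```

View pics/q2t.png

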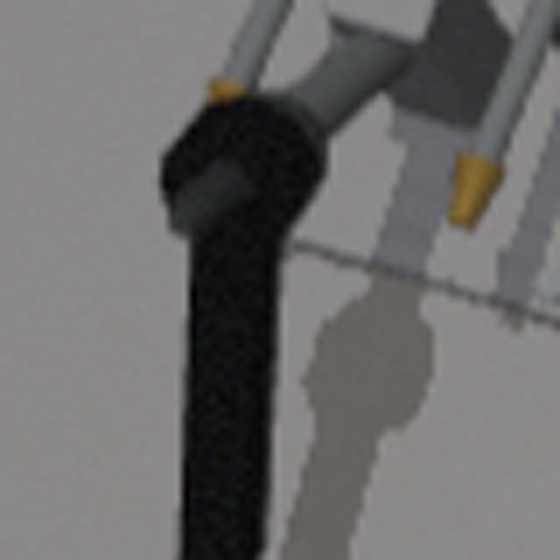

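View pics/q2s.png

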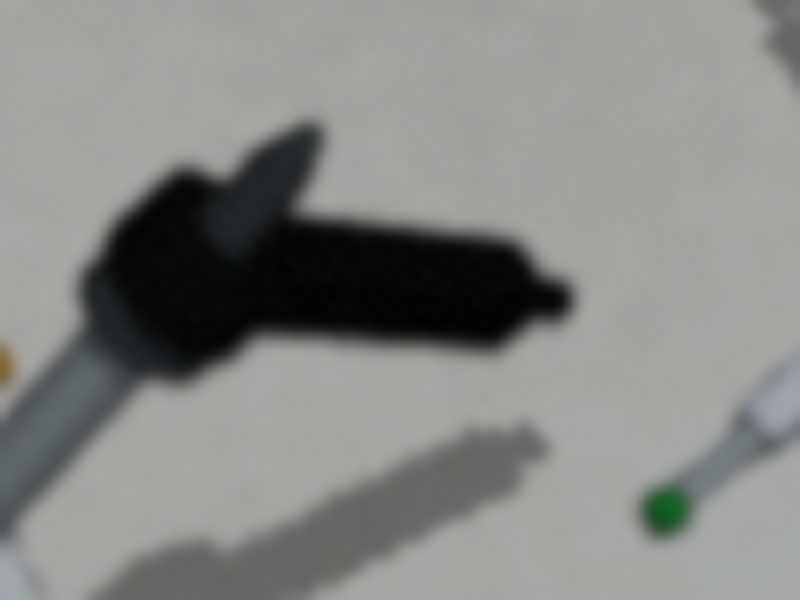

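View pics/q1sf.png

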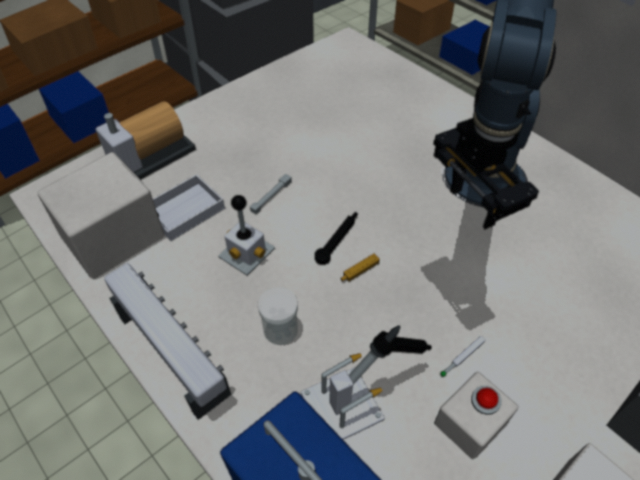

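Run:
```python
from h import *
np.set_printoptions(precision=1,suppress=True)
t=cv2.imread('pics/q1tf.png');crop(t,'pics/q3t.png',155,150,80,100,6)
b=un(360,310,8,572,299)
pz=np.array([-.540,.1447,.829]);px=np.array([.801,-.2146,.559]);c=np.array([656.5,227.3,180])
o,d=ray("scene",b)
# intersect scene ray with rack's vertical plane
n=np.array([.259,.966,0]);p=o+d*(((c-o)@n)/(d@n));print("pin end in plane",p)
for s in (11,15,20):
  for dr in(0,8,15,20):
    a=np.radians(34+dr);x=np.array([.966*np.cos(a),-.259*np.cos(a),np.sin(a)]);z=np.array([-.966*np.sin(a),.259*np.sin(a),np.cos(a)])
    e=c+pz*s; q=e-157*x; print(s,dr,q,"pin",proj("scene",q),proj("top",q),"ringtop",proj("scene",e+11*z+19*x),"butt",proj("top",e-135*x+11*z))
```

```text
pin end in plane [535.6 259.7  82.2]
11 0 [524.8 262.6 101.3] pin [437.6 339.5] [176.  244.6] ringtop [378.  341.3] butt [175.2 237.5]
11 8 [537.9 259.1  84.1] pin [430.2 347. ] [180.2 239.3] ringtop [379.6 340.3] butt [178.8 233.5]
11 15 [551.1 255.6  70.6] pin [423.1 353.3] [183.8 233.8] ringtop [381.  339.4] butt [182.  229.3]
11 20 [561.4 252.8  62.1] pin [417.7 357.8] [186.3 229.4] ringtop [382.  338.9] butt [184.2 225.8]
15 0 [522.7 263.2 104.6] pin [438.9 338.2] [175.3 245.5] ringtop [379.4 339.7] butt [174.5 238.3]
15 8 [535.7 259.7  87.4] pin [431.4 345.6] [179.5 240.1] ringtop [380.9 338.7] butt [178.1 234.4]
15 15 [548.9 256.1  73.9] pin [424.3 352. ] [183.1 234.6] ringtop [382.3 337.9] butt [181.2 230.1]
15 20 [559.3 253.4  65.4] pin [419.  356.5] [185.6 230.2] ringtop [383.3 337.3] butt [183.5 226.6]
20 0 [520.  263.9 108.8] pin [440.5 336.5] [174.3 246.6] ringtop [381.  337.8] butt [173.5 239.4]
20 8 [533.  260.4  91.5] pin [433.  343.9] [178.5 241.2] ringtop [382.6 336.8] butt [177.1 235.4]
20 15 [546.2 256.9  78.1] pin [425.9 350.4] [182.2 235.6] ringtop [384.  335.9] butt [180.3 231.1]
20 20 [556.6 254.1  69.6] pin [420.5 354.8] [184.8 231.2] ringtop [385.  335.4] butt [182.6 227.7]
```

View pics/q3t.png

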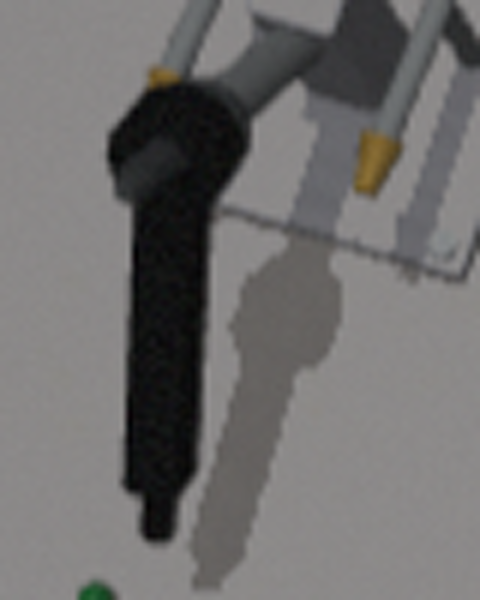

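The pin end at scene (431,347) and top (181,240) matches a flush seat (11 mm) with about 8° of droop. The visible peg length of about 18 px also matches 36 mm protruding. The tool is seated and hanging, so I move on to the lever: close the fingers, turn by 63°, and go round to the far side of the knob at height.

```bash
python3 plan.py 638 -260 290 102.7; python3 -c "
from station import env;print(env.get_obs()['joint_pos'])"
```

```text
t 15.78 pos [379.67 178.75 302.51] F [ 0.13 -0.07  0.09] gap 86.8 xyaw 165.67 z [-0.01 -0.   -1.  ]
shift now(cm) [-35.89 -36.12   1.11] turn 63.0 shift after turn [-48.48  15.56   1.11]
[-7.15046963e-01 -2.15492796e-02  1.74203094e-01  2.00756914e+00
  9.53449408e-04  1.16309099e+00  7.79502082e-01]
```

{"name": "apply_moves", "arguments": {"motion": [0,0,0,10.5,255,0,0,0,10.5,255,0,0,0,10.5,255,0,0,0,10.5,255,0,0,0,10.5,255]}}

```text
time_s: 16.4
tool_pos: [381.9, 186.1, 300.6]
ee_rot: [-1.754, -2.598, 0.014]
contact_force: [0.3, -0.0, 0.4]
finger_gap: 45.2
```

```bash
python3 plan.py 638 -260 290 102.7; python3 -c "
from station import env;print(env.get_obs()['joint_pos'])"
```

```text
t 16.4 pos [381.95 186.09 300.61] F [ 0.26 -0.04  0.37] gap 45.2 xyaw 111.96 z [-0.01 -0.   -1.  ]
shift now(cm) [-50.95   7.08   0.95] turn 9.3 shift after turn [-49.15  15.18   0.95]
[-7.09001606e-01 -7.64886119e-03  1.57830708e-01  1.99871509e+00
 -1.48035938e-03  1.16131582e+00 -1.67301943e-01]
```

{"name": "apply_moves", "arguments": {"motion": [0,0,0,9.3,255,-5.8,1.8,0,0,255,-5.8,1.8,0,0,255,-5.8,1.8,0,0,255,-5.8,1.8,0,0,255]}}

```text
time_s: 17.02
tool_pos: [510.1, -17.1, 298.1]
ee_rot: [-1.94, -2.463, 0.016]
contact_force: [2.1, 0.8, -0.6]
finger_gap: 1.4
```

```bash
python3 plan.py 638 -260 250 102.7
```

```text
t 17.02 pos [510.07 -17.1  298.08] F [ 2.12  0.78 -0.64] gap 1.4 xyaw 103.54 z [-0.01 -0.   -1.  ]
shift now(cm) [-26.6    6.81   4.77] turn 0.8 shift after turn [-26.5    7.2    4.77]
```

{"name": "apply_moves", "arguments": {"motion": [-5.8,1.6,0,0.8,255,-5.8,1.6,0,0,255,-5.8,1.6,0,0,255,-5.0,1.5,0,0,255,-1.5,0.3,0,0,255]}}

```text
time_s: 17.65
tool_pos: [639.9, -238.9, 291.7]
ee_rot: [-1.949, -2.455, 0.024]
contact_force: [-0.6, 0.2, -0.5]
finger_gap: 0.4
```

```bash
python3 plan.py 638 -260 164 102.7
```

```text
t 17.65 pos [ 639.88 -238.85  291.71] F [-0.65  0.16 -0.47] gap 0.4 xyaw 103.12 z [-0.02 -0.01 -1.  ]
shift now(cm) [-1.97 -0.45 12.79] turn 0.4 shift after turn [-1.97 -0.44 12.79]
```

{"name": "apply_moves", "arguments": {"motion": [-2.4,-0.4,1,0.4,255,0,0,1,0,255,0,0,0,0,255,0,0,0,0,255,0,0,0,0,255]}}

```text
time_s: 18.27
tool_pos: [645.1, -255.9, 268.3]
ee_rot: [-1.943, -2.453, 0.02]
contact_force: [0.2, 0.0, -0.0]
finger_gap: 0.3
```

```bash
python3 plan.py 638 -260 164 102.7;python3 - <<'E'
from h import *
t=env.camera("top");crop(t,'pics/l1t.png',360,160,100,75,7)
t=env.camera("scene");crop(t,'pics/l1s.png',180,120,120,90,6)
E
```

```text
t 18.27 pos [ 645.08 -255.93  268.26] F [ 0.2   0.04 -0.04] gap 0.3 xyaw 103.25 z [-0.02 -0.   -1.  ]
shift now(cm) [-0.25 -0.6  10.44] turn 0.5 shift after turn [-0.25 -0.6  10.44]
```

View pics/l1s.png

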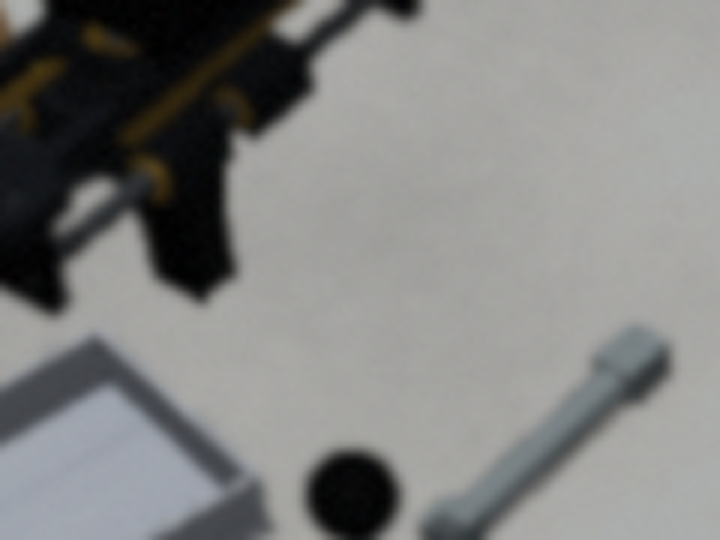

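{"name": "apply_moves", "arguments": {"motion": [-0.5,-0.5,2,0.5,255,-0.2,0,3,0,255,0,0,3,0,255,0,0,1.5,0,255,0,0,0,0,255]}}

```text
time_s: 19.0
tool_pos: [641.9, -264.6, 174.7]
ee_rot: [-1.957, -2.45, 0.016]
contact_force: [0.5, -0.0, 0.2]
finger_gap: 0.8
```

```bash
python3 plan.py 638 -260 164 102.7;python3 - <<'E'
from h import *
t=env.camera("top");crop(t,'pics/l2t.png',360,160,100,75,7)
t=env.camera("scene");crop(t,'pics/l2s.png',180,150,120,90,6)
E
```

```text
t 19.0 pos [ 641.87 -264.56  174.71] F [ 0.52 -0.03  0.17] gap 0.8 xyaw 102.78 z [-0.01 -0.   -1.  ]
shift now(cm) [ 0.53 -0.26  1.07] turn 0.1 shift after turn [ 0.53 -0.27  1.07]
```

View pics/l2s.png

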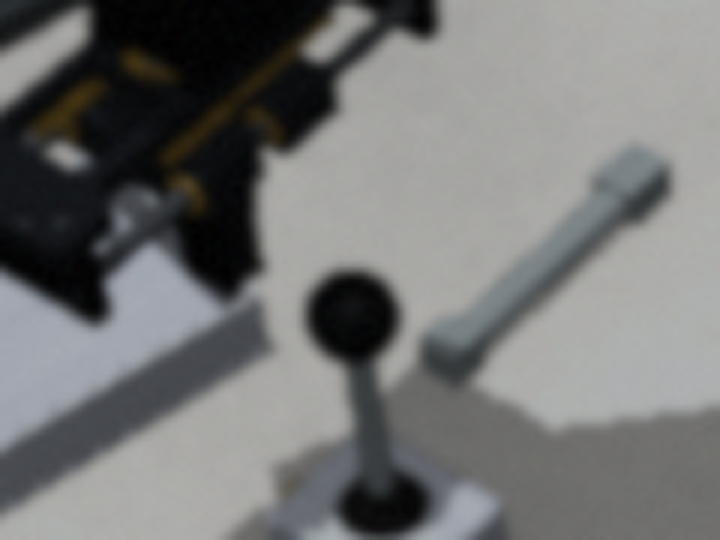

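View pics/l2t.png

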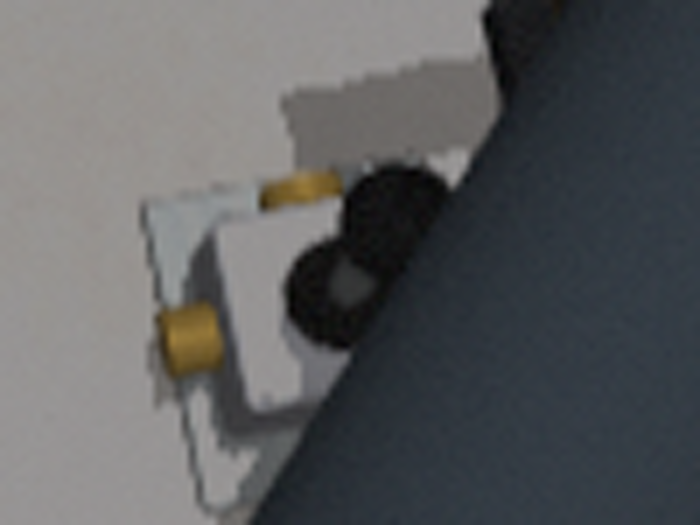

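The fingers stand clear behind the knob, which is at (350,315) in the scene crop. I'll lower the last cm and push along tool x.

{"name": "apply_moves", "arguments": {"motion": [0,-0.25,0.5,0,255,0,0,0.5,0,255,0.8,0,0,0,255,0.8,0,0,0,255,0.6,0,0,0,255]}}

```text
time_s: 19.73
tool_pos: [636.2, -243.6, 168.5]
ee_rot: [1.96, 2.454, -0.011]
contact_force: [-0.3, -0.0, 0.1]
finger_gap: 0.2
```

```bash
cat > lv.py <<'E'
from h import *
np.set_printoptions(precision=2,suppress=True)
o=env.get_obs();d=o['tool_pos']-np.array([627.,-210,0]);v=np.array([-.22,.9755,0]);w=np.array([.9755,.22,0])
M=R.from_rotvec(o['ee_rot']).as_matrix();F=o['contact_force']
print("t %.2f along %.1f lat %.1f z %.1f Falong %.2f yaw %.1f"%(o['time_s'],d@v,d@w,o['tool_pos'][2],F@v,np.degrees(np.arctan2(M[1,0],M[0,0]))),"F",F)
E
python3 lv.py
```

```text
t 19.73 along -34.8 lat 1.5 z 168.5 Falong 0.03 yaw 102.8 F [-0.26 -0.03  0.06]
```

{"name": "apply_moves", "arguments": {"motion": [0.3,-0.1,0.4,0,255,0.8,0,0,0,255,0.8,0,0,0,255,0.8,0,0,0,255,0.8,0,0,0,255]}}

```text
time_s: 20.35
tool_pos: [627.7, -210.9, 165.0]
ee_rot: [1.957, 2.447, -0.015]
contact_force: [2.4, -4.9, -3.5]
finger_gap: 0.4
```

```bash
python3 lv.py
```

```text
t 20.35 along -1.1 lat 0.5 z 165.0 Falong -5.26 yaw 102.7 F [ 2.39 -4.85 -3.5 ]
```

{"name": "apply_moves", "arguments": {"motion": [0.6,0,0,0,255,0.5,0,0,0,255,0.3,0,0,0,255,0.2,0,0,0,255,0.1,0,0,0,255]}}

```text
time_s: 20.98
tool_pos: [624.3, -200.6, 164.3]
ee_rot: [1.953, 2.434, -0.027]
contact_force: [1.6, -5.6, -2.0]
finger_gap: 0.4
```

```bash
python3 lv.py;python3 - <<'E'
from h import *
t=env.camera("scene");crop(t,'pics/l3s.png',180,150,120,90,6)
E
```

```text
t 20.98 along 9.7 lat -0.6 z 164.3 Falong -5.87 yaw 102.5 F [ 1.64 -5.64 -2.04]
```

View pics/l3s.png

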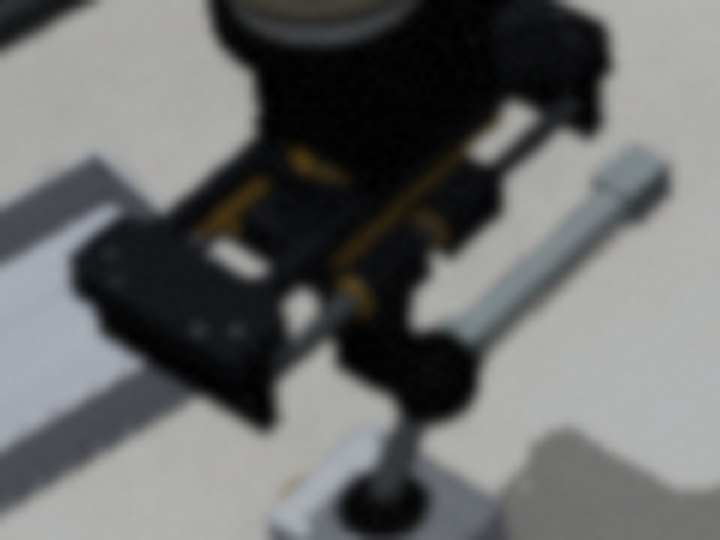

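{"name": "apply_moves", "arguments": {"motion": [0.4,0,0,0,255,0.4,0,0,0,255,0.4,0,0,0,255,0.4,0,0,0,255,0.4,0,0,0,255]}}

```text
time_s: 21.65
tool_pos: [622.0, -193.5, 163.4]
ee_rot: [1.948, 2.409, -0.043]
contact_force: [4.4, -8.3, -6.4]
finger_gap: 0.6
```

```bash
python3 lv.py
```

```text
t 21.65 along 17.2 lat -1.3 z 163.4 Falong -9.09 yaw 102.1 F [ 4.41 -8.32 -6.36]
```

{"name": "apply_moves", "arguments": {"motion": [0.5,0,0,0,255,0.5,0,0,0,255,0.5,0,0,0,255,0.5,0,0,0,255,0.5,0,0,0,255]}}

```text
time_s: 22.28
tool_pos: [621.1, -191.4, 163.4]
ee_rot: [1.938, 2.366, -0.067]
contact_force: [5.1, -11.5, -5.3]
finger_gap: 0.5
```

```bash
python3 lv.py;python3 - <<'E'
from h import *
np.set_printoptions(precision=3,suppress=True)
t=env.camera("scene");crop(t,'pics/l4s.png',200,170,100,75,8)
print(R.from_rotvec(env.get_obs()['ee_rot']).as_matrix()[:,2])
v=np.array([-.22,.9755,0])
for a in(0,.4,.5): print(a,proj("scene",np.array([627,-210,75])+95*(np.sin(a)*v+np.cos(a)*np.array([0,0,1]))))
E
```

```text
t 22.27 along 19.5 lat -1.6 z 163.4 Falong -12.40 yaw 101.3 F [  5.14 -11.55  -5.27]
[ 0.036 -0.087 -0.996]
0 [238.093 203.351]
0.4 [251.977 213.355]
0.5 [255.325 216.468]
```

View pics/l4s.png

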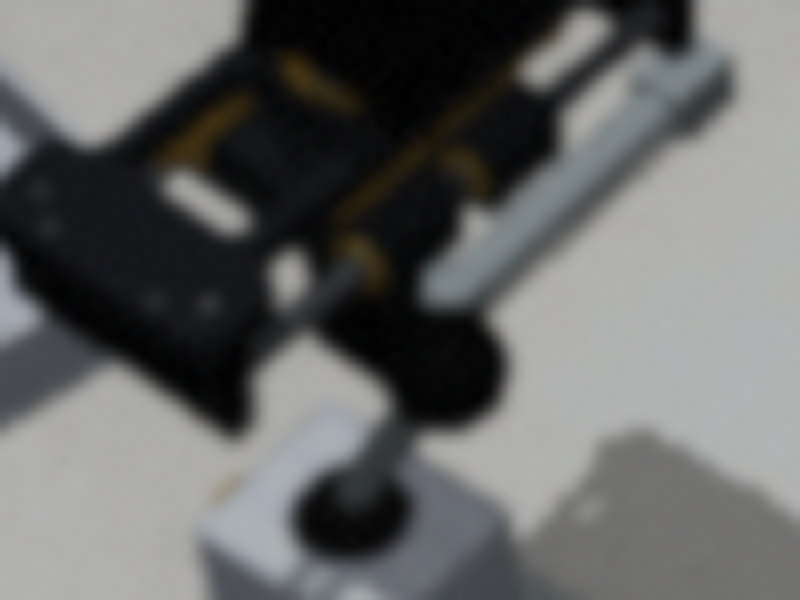

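The knob is at (256,216), matching the 0.5 rad prediction of (255.3,216.5), and the force is 12 N, above the 7.5 N spring, so the lever is at its stop. I hold it there with small pushes.

{"name": "apply_moves", "arguments": {"motion": [0.4,0,0,0,255,0.4,0,0,0,255,0.4,0,0,0,255,0.4,0,0,0,255,0.4,0,0,0,255]}}

```text
time_s: 22.95
tool_pos: [620.9, -191.3, 163.9]
ee_rot: [1.93, 2.328, -0.086]
contact_force: [4.1, -10.3, -4.4]
finger_gap: 0.7
```

```bash
python3 lv.py
```

```text
t 22.95 along 19.6 lat -1.8 z 163.9 Falong -10.97 yaw 100.6 F [  4.14 -10.31  -4.41]
```

{"name": "apply_moves", "arguments": {"motion": [0.4,0,0,0,255,0.4,0,0,0,255,0.4,0,0,0,255,0.4,0,0,0,255,0.4,0,0,0,255]}}

```text
time_s: 23.58
tool_pos: [620.5, -191.3, 164.4]
ee_rot: [1.923, 2.291, -0.104]
contact_force: [5.0, -9.9, -4.5]
finger_gap: 0.5
```

{"name": "apply_moves", "arguments": {"motion": [0.4,0,0,0,255,0.4,0,0,0,255,0.4,0,0,0,255,0.4,0,0,0,255,0.4,0,0,0,255]}}

```text
time_s: 24.2
tool_pos: [620.2, -191.2, 164.9]
ee_rot: [1.915, 2.255, -0.12]
contact_force: [4.9, -10.0, -4.2]
finger_gap: 0.6
```

```bash
python3 lv.py;python3 - <<'E'
from h import *
np.set_printoptions(precision=3,suppress=True)
t=env.camera("scene");crop(t,'pics/l5s.png',200,170,100,75,8)
print(R.from_rotvec(env.get_obs()['ee_rot']).as_matrix()[:,2])
E
```

```text
t 24.20 along 19.8 lat -2.5 z 164.9 Falong -10.82 yaw 99.0 F [ 4.9  -9.99 -4.15]
[ 0.085 -0.177 -0.98 ]
```

View pics/l5s.png

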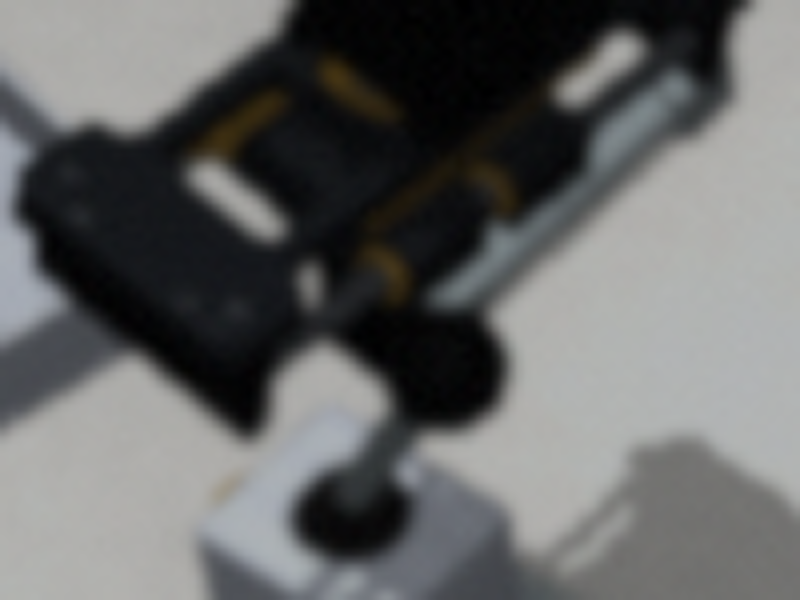

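The knob hasn't moved from (256,216) and the force is about 11 N. I'll hold two more calls for margin.

{"name": "apply_moves", "arguments": {"motion": [0.4,0,0,0,255,0.4,0,0,0,255,0.4,0,0,0,255,0.4,0,0,0,255,0.4,0,0,0,255]}}

```text
time_s: 24.88
tool_pos: [619.8, -191.1, 165.4]
ee_rot: [1.909, 2.22, -0.136]
contact_force: [4.9, -9.6, -3.7]
finger_gap: 0.3
```

{"name": "apply_moves", "arguments": {"motion": [0.4,0,0,0,255,0.4,0,0,0,255,0.4,0,0,0,255,0.4,0,0,0,255,0.4,0,0,0,255]}}

```text
time_s: 25.5
tool_pos: [619.4, -191.0, 165.8]
ee_rot: [1.903, 2.186, -0.15]
contact_force: [4.3, -10.7, -2.7]
finger_gap: 0.3
```

```bash
python3 lv.py;python3 - <<'E'
from h import *
np.set_printoptions(precision=3,suppress=True)
print(R.from_rotvec(env.get_obs()['ee_rot']).as_matrix())
E
```

```text
t 25.50 along 20.2 lat -3.2 z 165.8 Falong -11.35 yaw 97.3 F [  4.33 -10.65  -2.73]
[[-0.124  0.986  0.112]
 [ 0.961  0.147 -0.232]
 [-0.246  0.079 -0.966]]
```

Held for over 3 s. I'll retreat steadily so the lever follows the fingers back to centre.

{"name": "apply_moves", "arguments": {"motion": [-0.6,0,0.1,0,255,-1,0,0.2,0,255,-1,0,0.2,0,255,-1,0,0.2,0,255,-1,0,0.2,0,255]}}

```text
time_s: 26.12
tool_pos: [627.2, -237.7, 169.4]
ee_rot: [1.903, 2.187, -0.145]
contact_force: [0.1, 0.9, -0.0]
finger_gap: 0.6
```

```bash
python3 lv.py
```

```text
t 26.12 along -27.1 lat -5.9 z 169.4 Falong 0.82 yaw 97.4 F [ 0.1   0.87 -0.05]
```

{"name": "apply_moves", "arguments": {"motion": [-1,0,0.2,0,255,-1,0,0.2,0,255,-1,0,0.2,0,255,-1,0,0.2,0,255,-1,0,0.2,0,255]}}

```text
time_s: 26.75
tool_pos: [633.7, -289.7, 169.9]
ee_rot: [1.906, 2.192, -0.147]
contact_force: [-0.7, 0.0, 0.2]
finger_gap: 0.6
```

```bash
python3 lv.py;python3 - <<'E'
from h import *
t=env.camera("scene");crop(t,'pics/l6s.png',180,150,120,90,6)
E
```

```text
t 26.75 along -79.2 lat -11.0 z 169.9 Falong 0.15 yaw 97.4 F [-0.67  0.01  0.2 ]
```

View pics/l6s.png

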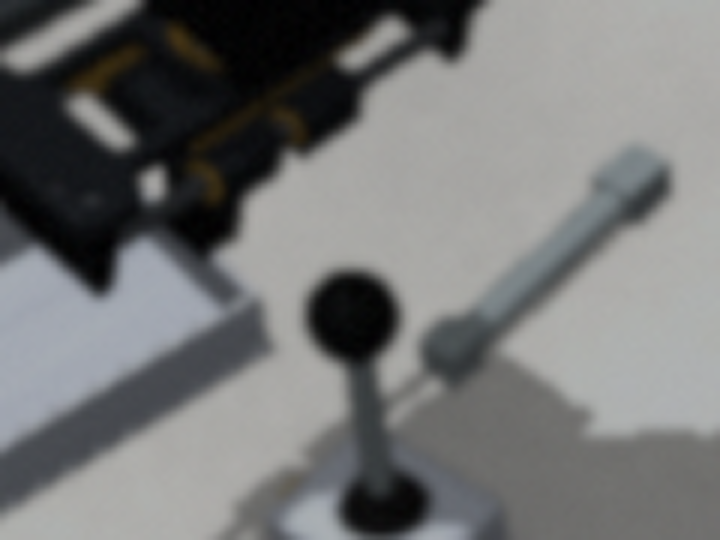

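The lever is back upright at the same pixels as before. I raise the arm and check everything.

{"name": "apply_moves", "arguments": {"motion": [-0.5,0,-2,0,255,-1,0,-4,0,255,-1,0,-4,0,255,0,0,-2,0,255,0,0,0,0,255]}}

```text
time_s: 27.42
tool_pos: [623.6, -288.7, 302.0]
ee_rot: [1.905, 2.186, -0.144]
contact_force: [0.3, 0.2, -0.8]
finger_gap: 0.5
```

```bash
python3 lv.py;python3 - <<'E'
from h import *
a=env.camera("scene");cv2.imwrite('pics/f_s.png',a);b=env.camera("top");cv2.imwrite('pics/f_t.png',b);crop(a,'pics/f_sc.png',330,290,100,75,8)
for n,i,o in(("s",a,'q1sf'),("t",b,'q1tf')):
    r=cv2.imread(f'pics/{o}.png')
    reg=(345,300,95,80) if n=="s" else (165,140,60,110)
    x,y,w,h=reg; d=cv2.absdiff(i,r)[y:y+h,x:x+w].max(2); print(n,(d>40).sum(),d.mean())
r=cv2.imread('pics/scene0.png');d=cv2.absdiff(a,r).max(2)
for nm,(x,y,w,h) in dict(blind=(308,205,55,65),stand=(335,248,52,40),can=(250,280,60,70),probe=(435,330,60,52),knob=(215,185,60,90),ext=(245,170,55,48)).items(): print(nm,(d[y:y+h,x:x+w]>40).sum())
E
```

```text
t 27.43 along -76.0 lat -20.7 z 302.0 Falong 0.16 yaw 97.3 F [ 0.29  0.23 -0.76]
s 0 2.7048684210526317
t 0 7.705757575757576
blind 989
stand 0
can 0
probe 0
knob 830
ext 250
```

View pics/f_s.png

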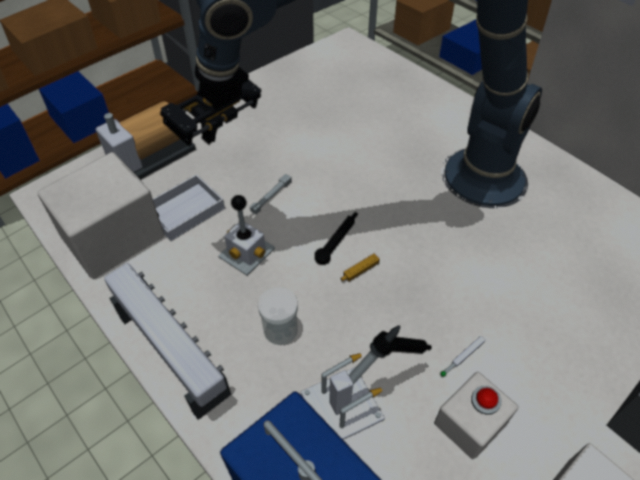

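View pics/f_sc.png

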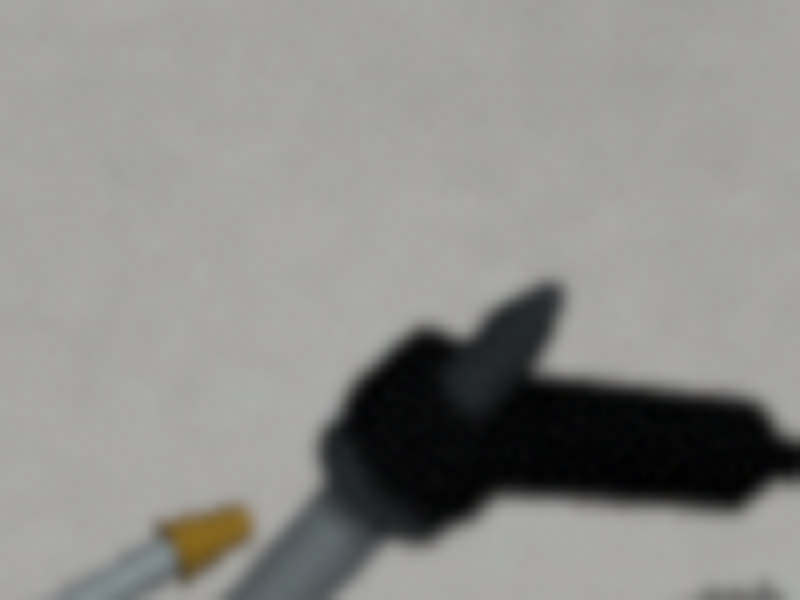

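The tool hangs exactly where I left it. The differences around the blind tool, knob and extension are just the arm's shadow. Handing in.

```bash
python3 -c "
from station import env;env.close_job()"
```

```text
the job is handed in; nothing more can be done
```

I hung the eyed tool on the slanted peg down to the collar and let go. I then held the valve lever at its stop towards the rack for over 3 s and let it return to centre. The job was handed in at about 27.5 s of the 64 s allowed, and closing it reports no verdict.

**Checks on the hang:** The pin end (scene pixel 431,347) and the visible peg length (about 18 px) fit a flush seat with about 8° of droop. The pin-end pixels alone can't separate depth on the peg from droop, so the seat depth is only sure to a few mm. The tool's pixels did not change between letting go and the final pictures.

**Checks on the lever:** At the stop the knob was at (256,216), against a predicted (255.3,216.5) for 0.5 rad. The push measured about 11 N, above the 7.5 N spring. Afterwards the lever stood upright at its starting pixels, and it was never pushed the other way.

**Bystanders:** The standoff, canister and probe showed no pixel changes. The regions around the blind tool, the valve and the extension did change, which I put down to the arm's shadow: all three look in their original places.

**What went wrong on the way:**
- My first grasp lifted before the fingers had closed. It did not move the tool, and the second grasp held.
- On that second descent the fingertips touched the bench with about 21 N.
- While holding the lever the gripper leaned back by about 15°, but contact stayed steady.

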